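# Tip a gusseted angle bracket into the weld fixture and clamp it

## Robot

A 6-joint arm with a two-finger parallel gripper is mounted at the origin on the work surface. World frame = base frame: x ahead of the robot, y to its left, z up, the work surface at z = 0. Lengths are in m, angles in rad, forces in N, time in s.
With the tool pointing down it reaches from about 0.25 to 0.85 m from the base axis. Payload 12.5 kg.
Tool frame: the origin (TCP) lies where the fingers leave the gripper's body, on its centre line; the fingertips stand 84 mm ahead of it and the grasp point (between the pads) lies 65 mm ahead of it; z points along the fingers, y is the direction in which the jaws open and shut (so a half turn about z gives the same grasp; the last joint's range is limited). The gripper opens to 93 mm and grips with 3 to 60 N. Pads are 15 mm wide; open, the fingers measure 128 mm over their backs; the gripper's body (75 mm by 188 mm) begins 65 mm behind the grasp point.
Start: joints at [-1.288, 0.351, 1.652, -0, 1.139, -0.085], TCP at [0.198, -0.513, 0.303] pointing down, gripper open.
Joint ranges: [-2.75, 2.75], [-0.79, 2.1], [0.01, 2.65], [-1.57, 4.71], [0.07, 3.14], [-2.87, 2.87]. Speed limits (rad/s): [2.22, 2.22, 2.79, 3.14, 3.14, 3.14].

## Interface

Orientations are given as a 3x3 rotation matrix whose columns are the frame's x, y, z axes.
In Python, from workcell import ctrl gives the robot as it stands.
- The arm moves only by the tool jog_arm, never from a script. Its argument "series" is a list of rows, each a list of 2 entries, a list of its own where there are three numbers: the shift along the tool's x, y, z in mm, then the turn, a rotation vector about the tool's x, y, z in rad. In form: [[[x, y, z], [ax, ay, az]], ...]. A call has 1 to 5 rows; each row shifts and turns the pose as measured when the row begins, along the tool's axes as they then stand; what a row does not reach is not made up. A row lasts 1/8 s, in which the tool goes at most 62.5 mm and 10.7 degrees, less where a joint would pass 70% of its speed; a pose out of reach is approached as far as the arm can. A call with a gripper value outside its range is refused whole. "claw" is the closure, from -1 (fully open) to 1 (shut), set as the call begins (left out, the last holds). The fingers move at their own pace and stop on an object; the grip force is fixed at half the most. Time passes only in rows, so rows that do not move let the fingers close. It gives the time, the measured TCP pose, the force and the opening at its end, in the units of the state.
- ctrl.read_state(): the state, without advancing time (a new reading comes with each control period).
- ctrl.get_image(name): name is "side" or "top" or "wrist"; returns a dict with "img" (480x640x3 uint8, red, green, blue), "depth" (480x640 float32, m along the optical axis (not along the pixel's ray), 0 where there is no reading), "fx", "fy", "cx", "cy" (pixels), "pose" (4x4, takes a point from camera to world coordinates). Camera axes: x right, y up, looking along -z (the intrinsics and any distortion apply to the point x, -y, -z); pixel columns grow to the right and rows downward; lengths in m; the calibration is good to about 2 mm. A picture is of the moment at which its call begins.
- ctrl.hand_in(): hands the job in, once; it reports no verdict.
Trained networks look in a picture, given as the dict that the camera call returned (one of the last four; its "shot" number tells which), for a name from the list of things; names that differ only in an ending like _2 or _b are one class to them, and where a whole thing is asked for, a point or a joint stands for the part that bears it (a point fixed in the world has none). Each returns a list of dicts, best first, with "p" (0 to 1); they miss things now and then, are a little off and sometimes report something else, mostly with a low value. They report only what shows in the picture. A call takes as long as a camera call. They do not tell look-alikes from the thing itself.
- ctrl.masks_of(thing, picture): "region" (480x640 bool, what is visible of it) and "point" ([column, row] in pixels, amid what is visible of it).
- ctrl.spot_point(thing, picture): "point" ([column, row] in pixels: a listed point, or the origin of a listed thing).
The state is a dict: "time_s": time; "joint_positions": joint angles; "joint_velocities": joint speeds; "joint_efforts": joint torques, N m; "eef_pos": TCP position; "orientation": TCP orientation; "ft_force": force on the tool from outside, world axes, zero at the start; "moment": the same for the moment, N m; "gripper_width": finger opening in m.
Only numpy, scipy, OpenCV 4.12 (cv2) and the standard library are available. Lean on these libraries where they do the work, as an engineer would, in place of code of your own. Each camera call takes 0.05 s, during which the arm holds its last target.

## Task

The steel angle bracket stands on its short leg in front of the blue fence. Tip it over its corner onto its long leg, lowering it under control and without lifting its corner off the table, and slide it until its short leg, now upright, is flush against the fence between the two yellow marks. Then swing the red clamp arm fully over the flat leg, let go, and leave the other things on the table where they are.

Things in the scene. Friction and masses are not known exactly. Their poses are not given: they have to be found in the camera images.
- bracket: steel L bracket, 0.6 kg, legs 56 mm wide (y -28 to 28), 6 mm thick. Origin: middle of the corner's outer edge. x along the short leg (84 mm; outer face z = 0), at the start flat on the table, pointing roughly to the fence; z along the long leg (110 mm; outer face x = 0), at the start upright. Tipped right, the long leg comes down away from the fence: z level, pointing from the fence, x up.
- gusset (a point): middle of the bracket's triangular gusset, a plate 8 mm thick inside the L at mid-width (bracket y = -4 to 4 mm), filling the corner up to the line x + z = 87 mm, 79 mm along each leg. This point: bracket x = z = 33.5 mm, axes as the bracket's.
- fixture: blue fence bar bolted to the table. Origin: on the table under the middle of its front face; x points into the fence, z up. Fence: 240 mm along y, x = 0 to 30, 40 mm high, yellow marks 5 mm wide at y = -40 and 40: the bracket's corner edge belongs at x = 0, y = 0, along y.
- clamp_pivot (a point): axis of the clamp arm, at fixture x = -92, y = -92 mm, this point on the table. Hub 30 mm across, 38 mm high, on a grey strip 6 mm high (fixture x = -120 to 20, y = -114 to -70 mm).
- clamp (a joint): angle of the red clamp arm about its upright pivot. 0: fully closed at its stop, pointing along fixture +y; grows counter-clockwise from above; at 1.57 it points along fixture -x (open). Stays where left (friction 0.06 N m). Arm 24 mm wide, 10 to 20 mm above the table, ends 102 mm from the pivot; passes over a flat leg, not a standing one.
- clamp_handle (a point): black upright handle on the clamp arm, a pin 16 mm in diameter, 80 mm from the pivot axis, from 20 to 68 mm above the table; this point is on its axis 45 mm above the table.
- magnet: bystander: red magnetic welding angle lying behind the fence, about 75 x 90 x 18 mm; origin under it
- rule: bystander: folded yellow wooden rule lying flat, 235 x 20 x 16 mm; origin under its centre
- tube: bystander: square steel tube offcut 80 x 40 x 40 mm; origin under its centre
- tin: bystander: open metal tin 90 x 70 x 30 mm; origin under its centre
- hammer: bystander: hammer lying on the table
- brush: bystander: brush lying on the table
- spray: bystander: blue spray can 60 mm across, 130 mm high; origin under its centre
Mind the look-alikes: they are no part of the job. What is shaped like the bracket but brown or pink is not meant.

How it is judged:
On the way, in this order (a step that is already met when the one before it is completed fails the run):
1. the bracket lies on its long leg, its short leg upright (angle between bracket's own x axis and vertical below 0.08 rad and height (world z) of bracket below 0.006 m), for 0.2 s.
2. the upright leg is flush against the fence, between the yellow marks (all of step 1 and x of bracket in the frame of fixture between -0.004 and 0.004 m and y of bracket in the frame of fixture between -0.01 and 0.01 m and angle between the y axis of bracket and the y axis of fixture, either way round below 0.06 rad), for 0.2 s.
3. the clamp arm is swung fully over the flat leg (value of joint clamp below 0.1 rad), for 0.2 s.
At the end, for the whole second after the job is handed in: The bracket lies at rest on its long leg, short leg upright within 0.08 rad, its corner on the table (under 6 mm), within 4 mm of the fence's face, within 10 mm of the middle between the marks and parallel to the fence within 0.06 rad; the clamp arm is closed over it (joint under 0.1 rad) (all of step 2 and value of joint clamp below 0.1 rad and linear speed of bracket below 0.02 m/s); the robot touches nothing.
It fails at once if the bracket's corner is lifted more than 20 mm off the table (height (world z) of bracket above 0.02 m).
It fails at once if the bracket is let fall over (turns faster than 6 rad/s) (angular speed of bracket above 6 rad/s).
It fails at once if a bystander is pushed more than 25 mm (distance of any of magnet, rule, tube, tin, hammer, brush, spray from where it was at the start of the episode above 0.025 m).
It also fails if it takes over 59 s, if anything falls off the work surface, if the arm or the gripper's body presses on something with over 40 N, if the wrist force passes 120 N, or if a joint passes its speed limit or range.

## Working session

There is one attempt and no reset: what is moved stays moved. The work goes in short steps, Python scripts to look and compute and a tool call to move; the robot and the scene stay as the last step left them, time stands still between calls to the robot, and variables do not carry over. Pictures are saved under pics/ and viewed, and the job is handed in when it is done.

Besides the shell and the picture viewer there is one more tool, called after "Call:" in YAML: its name, and indented under it one key for each argument. jog_arm: Moves the arm, as the interface text tells. Its arguments: {"type":"object","properties":{"series":{"type":"array"},"claw":{"type":"number"}},"required":["series"]}

```bash
ls; mkdir -p pics; cat > h.py <<'E'
import numpy as np, cv2
from workcell import ctrl
np.set_printoptions(precision=4,suppress=True)
def save(p,name,crop=None,s=1):
    im=p["img"][:,:,::-1]
    if crop: im=im[crop[1]:crop[3],crop[0]:crop[2]]
    if s!=1: im=cv2.resize(im,None,fx=s,fy=s,interpolation=cv2.INTER_CUBIC)
    cv2.imwrite("pics/"+name,im)
def ray(p,u,v):
    d=np.array([(u-p["cx"])/p["fx"],-(v-p["cy"])/p["fy"],-1.])
    return p["pose"][:3,3],p["pose"][:3,:3]@d
def atz(p,u,v,z):
    o,d=ray(p,u,v); return o+d*(z-o[2])/d[2]
def dep(p,u,v):
    o,d=ray(p,u,v); return o+d*p["depth"][int(round(v)),int(round(u))]
def proj(p,X):
    c=p["pose"][:3,:3].T@(np.array(X)-p["pose"][:3,3]); return np.array([p["cx"]+p["fx"]*c[0]/-c[2],p["cy"]-p["fy"]*c[1]/-c[2]])
def cloud(p):
    v,u=np.mgrid[0:480,0:640]; d=p["depth"]
    c=np.stack([(u-p["cx"])/p["fx"]*d,-(v-p["cy"])/p["fy"]*d,-d],-1)
    return c@p["pose"][:3,:3].T+p["pose"][:3,3]
E
python3 - <<'E'
from h import *
for n in ["top","side"]:
    p=ctrl.get_image(n); save(p,n+"0.png"); print({k:v for k,v in p.items() if k not in("img","depth")})
    for t in ["bracket","gusset","fixture","clamp_pivot","clamp_handle"]:
        print(t,[(round(r["p"],2),r["point"], dep(p,*r["point"])) for r in ctrl.spot_point(t,p)][:4])
print(ctrl.read_state())
E
```

```text
pics
{'fx': 502.0839638546643, 'fy': 502.0839638546643, 'cx': 311.4738920694388, 'cy': 238.0819036937692, 'pose': array([[-0.0045,  0.997 , -0.077 ,  0.4414],
       [-1.    , -0.0044,  0.0026, -0.0032],
       [ 0.0023,  0.077 ,  0.997 ,  1.5645],
       [ 0.    ,  0.    ,  0.    ,  1.    ]]), 'shot': 1}
bracket [(0.79, [299.9, 296.9], array([0.3819, 0.0281, 0.0572])), (0.56, [343.0, 201.0], array([ 0.6713, -0.1038,  0.0489])), (0.55, [310.0, 257.9], array([ 0.4964, -0.0025,  0.1036]))]
gusset [(0.93, [300.7, 307.7], array([0.3496, 0.0259, 0.0511])), (0.74, [300.3, 254.0], array([0.5122, 0.0275, 0.0082])), (0.57, [345.2, 211.0], array([ 0.6405, -0.1101,  0.0495]))]
fixture [(0.87, [253.1, 260.0], array([0.4933, 0.1705, 0.0371]))]
clamp_pivot [(0.65, [214.8, 244.0], array([0.5442, 0.292 , 0.0127]))]
clamp_handle [(0.64, [310.3, 226.6], array([ 0.5964, -0.0038,  0.0184])), (0.2, [160.9, 245.1], array([0.5413, 0.4577, 0.0161]))]
{'fx': 600.5440563513881, 'fy': 600.5440563513881, 'cx': 320.93132135662773, 'cy': 243.6878635233925, 'pose': array([[-0.9106,  0.2763, -0.3073,  0.04  ],
    
[... 705 characters left out ...]
p_handle [(0.51, [323.0, 247.7], array([ 0.5845, -0.0103,  0.0423])), (0.45, [309.2, 198.9], array([ 0.7472, -0.2572,  0.0004]))]
{'time_s': 0.6, 'joint_positions': array([-1.2876,  0.3507,  1.6518,  0.    ,  1.1391, -0.0846]), 'joint_velocities': array([ 0.0016, -0.    ,  0.0004,  0.0011,  0.0024,  0.0021]), 'joint_efforts': array([  0.0001, -49.7077, -28.5414,   0.07  ,   0.0221,  -0.    ]), 'eef_pos': array([ 0.1978, -0.5132,  0.3027]), 'orientation': array([[ 0.9331,  0.3596,  0.    ],
       [ 0.3596, -0.9331, -0.    ],
       [ 0.    ,  0.    , -1.    ]]), 'ft_force': array([ 0.1964,  0.0714, -0.1926]), 'moment': array([-0.0217,  0.0402, -0.0226]), 'gripper_width': 0.09290770862764158}
```

View pics/top0.png

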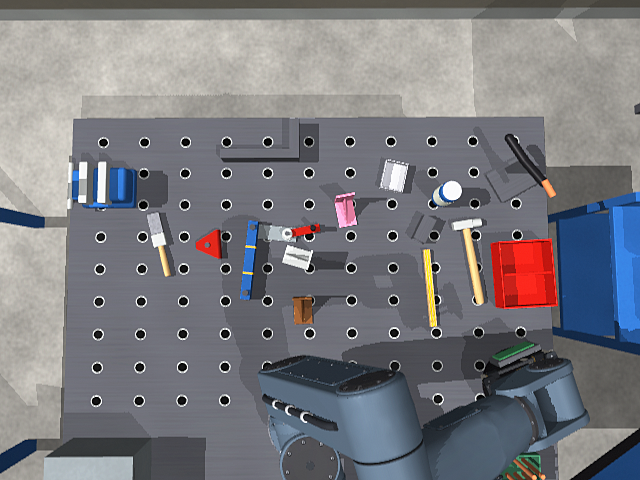

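View pics/side0.png

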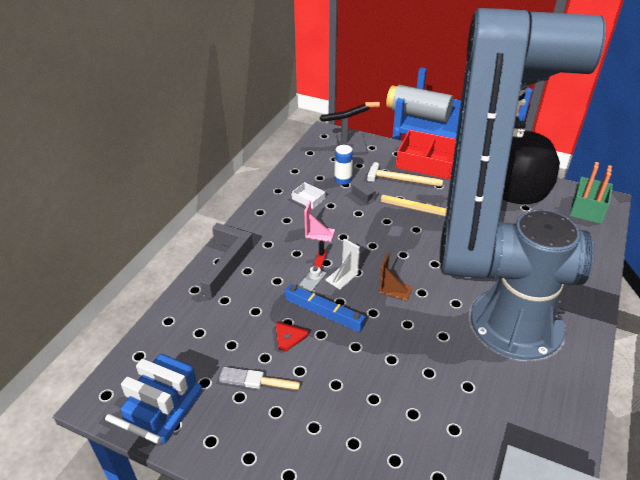

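The bracket candidates in the top view are grey steel at (298,258), brown at (303,309) and pink at (345,210). The description calls for steel, so I choose (298,258), the one in front of the blue fence at (248,260). The clamp hub is at (288,233), with its red arm pointing right, which is open. Next is a close crop to check this.

```bash
python3 - <<'E'
from h import *
p=ctrl.get_image("top"); save(p,"top1.png",(225,190,345,280),6)
q=ctrl.get_image("side"); save(q,"side1.png",(260,190,420,330),5)
C=cloud(p)
import pickle; pickle.dump((p,q),open("pq.pkl","wb"))
# fence: blue pixels
hsv=cv2.cvtColor(p["img"],cv2.COLOR_RGB2HSV)
m=(hsv[...,0]>100)&(hsv[...,0]<125)&(hsv[...,1]>150); m[:, :235]=0; m[:,270:]=0; m[:210]=0;m[310:]=0
pts=C[m]; print(len(pts),np.median(pts[:,2]))
top=pts[(pts[:,2]>0.03)]
print(top.min(0),top.max(0)); r=cv2.minAreaRect(top[:,:2].astype(np.float32)); print(r, cv2.boxPoints(r))
y=(hsv[...,0]>18)&(hsv[...,0]<35)&(hsv[...,1]>120); y[:, :235]=0; y[:,270:]=0
n,l,s,c=cv2.connectedComponentsWithStats(y.astype(np.uint8)); print(s,c)
for i in range(1,n): print(atz(p,*c[i],0.04), C[l==i].mean(0))
E
```

```text
732 0.041044473157679895
[ 0.3756 -0.0032  0.0305] [0.6125 0.2092 1.5645]
((0.4851464629173279, 0.09612782299518585), (0.20658335089683533, 0.23833757638931274), 84.13742065429688) [[ 0.3561  0.0055]
 [ 0.5931 -0.0188]
 [ 0.6142  0.1867]
 [ 0.3772  0.2111]]
[[     0      0    640    480 307159]
 [   245    245     12      4     21]
 [   242    272     12      3     20]] [[319.5094 239.4974]
 [250.7143 246.5714]
 [247.35   272.65  ]]
[0.5341 0.1776 0.04  ] [0.5343 0.1781 0.0363]
[0.455  0.1874 0.04  ] [0.455  0.1873 0.0406]
```

View pics/top1.png

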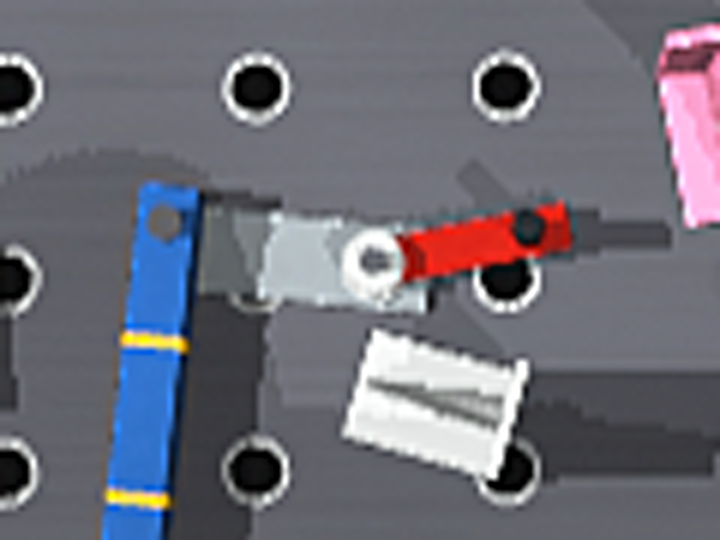

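View pics/side1.png

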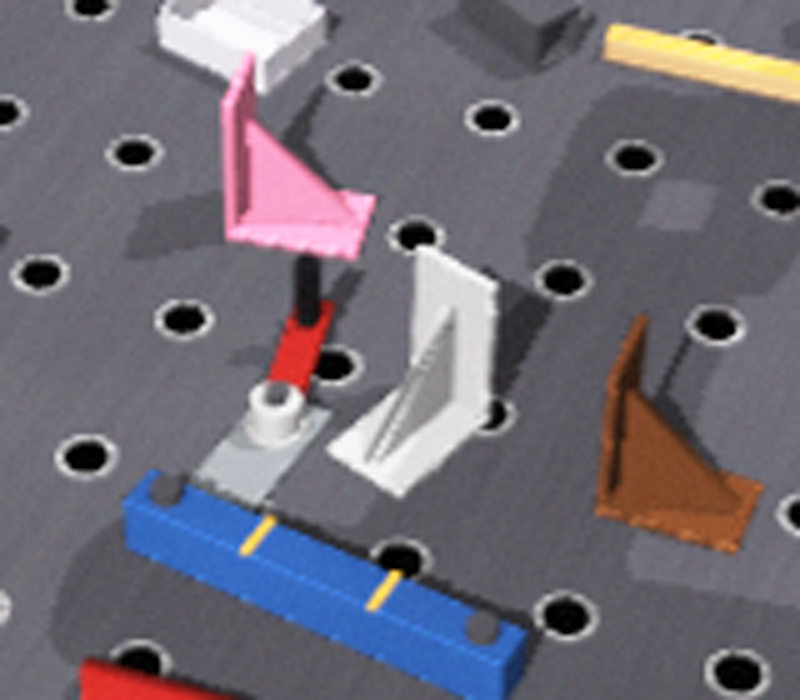

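The crops confirm it: the steel grey bracket stands with its long leg on the side away from the fence, and its short leg points roughly at the fence. The clamp is open beside it. Now I fit the poses.

```bash
cat > fit.py <<'E'
from h import *
from scipy.optimize import least_squares
def boxd(P,lo,hi):
    c=(np.array(lo)+hi)/2;h=(np.array(hi)-lo)/2
    q=np.abs(P-c)-h
    return np.linalg.norm(np.maximum(q,0),axis=1)+np.minimum(q.max(1),0)
def sdL(P): # bracket frame, metres
    a=boxd(P,[0,-.028,0],[.084,.028,.006]); b=boxd(P,[0,-.028,0],[.006,.028,.110])
    g=np.maximum(np.maximum((P[:,0]+P[:,2]-.087)/np.sqrt(2),np.abs(P[:,1])-.004),np.maximum(-P[:,0],-P[:,2]))
    return np.minimum(np.minimum(a,b),g)
def yawR(t): return np.array([[np.cos(t),-np.sin(t),0],[np.sin(t),np.cos(t),0],[0,0,1]])
E
python3 - <<'E'
from fit import *
import pickle; p,q=pickle.load(open("pq.pkl","rb"))
# fence fit with marks
mk=[]
for im,roi in((p,(235,240,262,280)),(q,(290,285,350,320))):
    hsv=cv2.cvtColor(im["img"],cv2.COLOR_RGB2HSV); y=((hsv[...,0]>18)&(hsv[...,0]<35)&(hsv[...,1]>110)).astype(np.uint8)
    z=np.zeros_like(y); z[roi[1]:roi[3],roi[0]:roi[2]]=1; y*=z
    n,l,s,c=cv2.connectedComponentsWithStats(y)
    for i in range(1,n):
        if s[i,4]>5: print(s[i],c[i],atz(im,*c[i],.04))
P=[]
for im,seed in((p,(298,258)),(q,(347,265))):
    ms=ctrl.masks_of if 0 else None
    C=cloud(im); rng=im["img"].astype(int)
    sat=rng.max(-1)-rng.min(-1)
    m=(C[...,0]>.44)&(C[...,0]<.58)&(C[...,1]>-.05)&(C[...,1]<.09)&(C[...,2]>.003)&(C[...,2]<.13)&(sat<35)
    m=m.astype(np.uint8); n,l=cv2.connectedComponents(m); k=l[seed[1],seed[0]]; print(k,(l==k).sum())
    P.append(C[l==k])
for name,S in (("top",P[0]),("side",P[1]),("both",np.vstack(P))):
    f=lambda v:sdL((S-np.array([v[0],v[1],v[3]]))@yawR(v[2]))
    r=least_squares(f,[.5,.0,1.5,0],loss="soft_l1",f_scale=.002); print(name,r.x,np.abs(f(r.x)).mean(), S.min(0),S.max(0))
E
```

```text
[245 245  12   4  21] [250.7143 246.5714] [0.5341 0.1776 0.04  ]
[242 272  12   3  20] [247.35 272.65] [0.455  0.1874 0.04  ]
[309 293   6   8  15] [311.4667 296.2667] [0.5329 0.1815 0.04  ]
[334 304   7   8  17] [336.7059 307.1176] [0.4537 0.1895 0.04  ]
1 837
1 717
top [ 0.4884 -0.0037  1.1798  0.0064] 0.009548979921968284 [ 0.4408 -0.0425  0.003 ] [0.5792 0.0877 0.1186]
side [ 0.492   0.001   1.2974 -0.0003] 0.0015198692462723973 [ 0.4632 -0.0104  0.003 ] [0.5395 0.0899 0.1117]
both [ 0.4905 -0.0004  1.2245  0.006 ] 0.006016503491654756 [ 0.4408 -0.0425  0.003 ] [0.5792 0.0899 0.1186]
```

```bash
python3 - <<'E'
from fit import *
import pickle; p,q=pickle.load(open("pq.pkl","rb"))
P=[]
for im,seed in((p,(292,255)),(q,(347,265))):
    C=cloud(im); rgb=im["img"].astype(int)
    x0=np.array([.492,.001,0])
    d=sdL((C.reshape(-1,3)-x0)@yawR(1.297)).reshape(480,640)
    m=(d<.02)&(rgb.min(-1)>120)&(C[...,2]>.001)
    P.append(C[m]); print(m.sum())
for name,S in (("top",P[0]),("side",P[1]),("both",np.vstack(P))):
    f=lambda v:sdL((S-np.array([v[0],v[1],v[3]]))@yawR(v[2]))
    r=least_squares(f,[.49,.0,1.3,0],loss="soft_l1",f_scale=.002); print(name,r.x,np.abs(f(r.x)).mean())
# clamp handle / hub
hsv=cv2.cvtColor(p["img"],cv2.COLOR_RGB2HSV); C=cloud(p)
y=((hsv[...,0]<8)|(hsv[...,0]>172))&(hsv[...,1]>150); z=np.zeros(y.shape,bool); z[215:245,285:335]=1; y&=z
v,u=np.nonzero(y); W=np.array([atz(p,a,b,.02) for a,b in zip(u,v)]); r=cv2.minAreaRect(W[:,:2].astype(np.float32)); print(r,cv2.boxPoints(r))
# handle in side
print([ (t,r["p"],r["point"]) for t in["clamp_handle"] for im in (ctrl.get_image("top"),ctrl.get_image("side")) for r in ctrl.spot_point(t,im)])
print(atz(p,313,228,.068))
E
```

```text
506
821
top [ 0.4884 -0.0006  1.1909  0.0048] 0.0026064534323809365
side [0.4913 0.0012 1.2632 0.0023] 0.0019213543549446664
both [0.4905 0.0007 1.2345 0.0033] 0.0022538060047228325
((0.5855653285980225, 0.011264268308877945), (0.024804729968309402, 0.08859662711620331), 11.578768730163574) [[ 0.5645  0.0522]
 [ 0.5823 -0.0346]
 [ 0.6066 -0.0296]
 [ 0.5888  0.0572]]
[('clamp_handle', 0.62, [312.9, 227.7]), ('clamp_handle', 0.69, [320.8, 247.7])]
[ 0.5872 -0.0119  0.068 ]
```

```bash
cat > mv.py <<'E'
from fit import *
from scipy.spatial.transform import Rotation as Ro
def toolR(yaw,th):
    # tool y=-by ; tool z = -(bx sin th + up cos th)
    bx=np.array([np.cos(yaw),np.sin(yaw),0]); by=np.array([-np.sin(yaw),np.cos(yaw),0])
    z=-(bx*np.sin(th)+np.array([0,0,1])*np.cos(th)); y=-by; return np.column_stack([np.cross(y,z),y,z])
def rows(pos,R,n=None,step=45,turn=8.5,start=None):
    if start is None:
        s=ctrl.read_state(); p0,R0=s["eef_pos"],s["orientation"]; 
        print("t",s["time_s"],"pos",p0,"F",s["ft_force"],"w",s["gripper_width"],"q",s["joint_positions"])
    else: p0,R0=start
    R0=Ro.from_matrix(R0); rv=(R0.inv()*Ro.from_matrix(R)).as_rotvec()
    d=np.linalg.norm(pos-p0)*1000; 
    n=n or int(max(1,np.ceil(d/step),np.ceil(np.degrees(np.linalg.norm(rv))/turn)))
    out=[]
    for i in range(n):
        Ra=R0*Ro.from_rotvec(rv*i/n)
        sh=Ra.inv().apply((pos-p0)*1000/n)
        out.append([[round(float(a),1) for a in sh],[round(float(a),3) for a in rv/n]])
    for i in range(0,n,5): print(str(out[i:i+5]).replace(" ",""))
def go(grasp,yaw,th,back=0,**k):
    "grasp point target (m), tcp = grasp - .065 z"
    R=toolR(yaw,th); rows(np.array(grasp)-R[:,2]*(.065+back),R,**k)
E
python3 - <<'E'
from mv import *
import pickle; p,q=pickle.load(open("pq.pkl","rb"))
C=cloud(p); b=p["img"].astype(int); m=(b[...,0]-b[...,2]>50)&(b[...,0]<190); z=np.zeros(m.shape,bool); z[285:330,285:320]=1; m&=z
print("brown",C[m].min(0),C[m].max(0))
go([.50,.02,.27],1.235,0)
E
```

```text
brown [ 0.2973 -0.0078 -0.0047] [0.4414 0.0539 1.5645]
t 0.9 pos [ 0.1978 -0.5132  0.3027] F [-0.2777 -0.4534 -0.5174] w 0.09288190869498865 q [-1.2876  0.3507  1.6518 -0.      1.1391 -0.0846]
[[[33.8,-27.8,-2.3],[-0.0,-0.0,-0.062]],[[35.5,-25.6,-2.3],[-0.0,-0.0,-0.062]],[[37.0,-23.4,-2.3],[-0.0,-0.0,-0.062]],[[38.4,-21.0,-2.3],[-0.0,-0.0,-0.062]],[[39.6,-18.6,-2.3],[-0.0,-0.0,-0.062]]]
[[[40.7,-16.1,-2.3],[-0.0,-0.0,-0.062]],[[41.6,-13.6,-2.3],[-0.0,-0.0,-0.062]],[[42.4,-11.0,-2.3],[-0.0,-0.0,-0.062]],[[43.0,-8.3,-2.3],[-0.0,-0.0,-0.062]],[[43.4,-5.7,-2.3],[-0.0,-0.0,-0.062]]]
[[[43.7,-3.0,-2.3],[-0.0,-0.0,-0.062]],[[43.8,-0.3,-2.3],[-0.0,-0.0,-0.062]],[[43.7,2.4,-2.3],[-0.0,-0.0,-0.062]],[[43.5,5.2,-2.3],[-0.0,-0.0,-0.062]]]
```

Call:
jog_arm:
  series:
    - [[34,-28,-2],[0,0,-0.062]]
    - [[36,-26,-2],[0,0,-0.062]]
    - [[37,-23,-2],[0,0,-0.062]]
    - [[38,-21,-2],[0,0,-0.062]]
    - [[40,-19,-2],[0,0,-0.062]]
  claw: -1

```text
time_s: 1.52
eef_pos: [0.3072, -0.3181, 0.3127]
orientation: [[0.776, 0.631, 0.001], [0.631, -0.776, -0.001], [-0.0, 0.001, -1.0]]
ft_force: [1.4, -0.3, 1.1]
gripper_width: 0.0931
```

Call:
jog_arm:
  series:
    - [[41,-16,-2],[0,0,-0.062]]
    - [[42,-14,-2],[0,0,-0.062]]
    - [[42,-11,-2],[0,0,-0.062]]
    - [[43,-8,-2],[0,0,-0.062]]
    - [[43,-6,-2],[0,0,-0.062]]

```text
time_s: 2.15
eef_pos: [0.4158, -0.1199, 0.3239]
orientation: [[0.538, 0.843, 0.003], [0.843, -0.538, -0.002], [-0.0, 0.004, -1.0]]
ft_force: [-0.6, -0.4, -0.4]
gripper_width: 0.0931
```

Call:
jog_arm:
  series:
    - [[44,-3,-2],[0,0,-0.062]]
    - [[44,0,-2],[0,0,-0.062]]
    - [[44,2,-2],[0,0,-0.062]]
    - [[43,5,-2],[0,0,-0.062]]
    - [[0,0,0],[0,0,0]]

```text
time_s: 2.78
eef_pos: [0.502, 0.0422, 0.3328]
orientation: [[0.303, 0.953, 0.005], [0.953, -0.303, -0.003], [-0.001, 0.006, -1.0]]
ft_force: [0.9, -1.2, -0.4]
gripper_width: 0.0931
```

```bash
python3 - <<'E'
from mv import *
p=ctrl.get_image("wrist"); save(p,"w1.png"); print(p["pose"],p["fx"])
go([.50,.02,.27],1.235,0)
import pickle; pickle.dump(p,open("w1.pkl","wb"))
E
```

```text
[[ 0.9531  0.2909  0.0834  0.5266]
 [-0.3026  0.9125  0.2754  0.1193]
 [ 0.004  -0.2877  0.9577  0.4142]
 [ 0.      0.      0.      1.    ]] 373.4807418686356
t 2.825 pos [0.5015 0.0412 0.3326] F [-0.8833 -0.0652 -0.7198] w 0.09270741630585017 q [-0.0095  0.2322  1.7356 -0.0031  1.1692  0.301 ]
[[[-20.6,5.1,-2.3],[0.005,0.001,0.027]]]
```

View pics/w1.png

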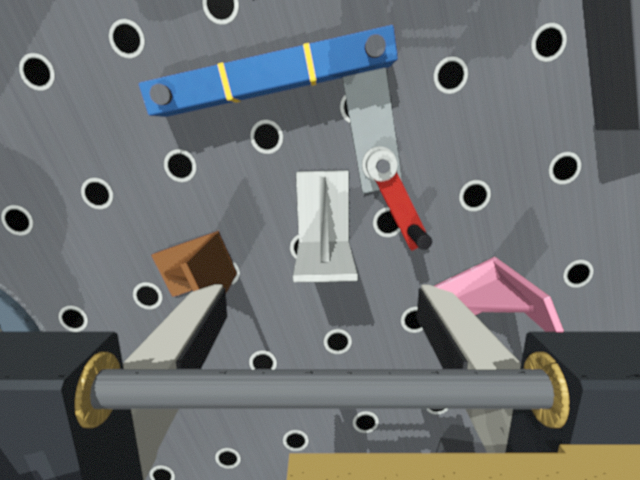

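The wrist view shows the bracket centred at (325,225), the fence marks at (225,82) and (309,63), the hub at (380,165) and the handle at (420,236). I'll refine the poses from it.

```bash
python3 - <<'E'
from mv import *
import pickle; p=pickle.load(open("w1.pkl","rb"))
C=cloud(p); rgb=p["img"].astype(int)
hsv=cv2.cvtColor(p["img"],cv2.COLOR_RGB2HSV)
# marks
y=((hsv[...,0]>18)&(hsv[...,0]<35)&(hsv[...,1]>110)).astype(np.uint8); y[130:]=0
n,l,s,c=cv2.connectedComponentsWithStats(y)
for i in range(1,n):
    if s[i,4]>15:
        v,u=np.nonzero(l==i); print("mark",c[i],atz(p,*c[i],.04)) # includes front? top only approx
# blue fence top: points near z=.04
m=(hsv[...,0]>100)&(hsv[...,0]<125)&(hsv[...,1]>120)
v,u=np.nonzero(m); W=np.array([atz(p,a,b,.04) for a,b in zip(u,v)])
m2=(C[...,2]>.033)&(C[...,2]<.048)&(m|(y>0)); v,u=np.nonzero(m2); W=np.array([atz(p,a,b,.04) for a,b in zip(u,v)])
n,l=0,0
k=(W[:,1]>.12)&(W[:,1]<.25)&(W[:,0]>.33)&(W[:,0]<.66)
r=cv2.minAreaRect(W[k][:,:2].astype(np.float32)); print("fence",r,cv2.boxPoints(r))
d=sdL((C.reshape(-1,3)-[.4905,.0007,.003])@yawR(1.235)).reshape(480,640)
m=(d<.02)&(rgb.min(-1)>115)&(C[...,2]>.001)&(rgb.max(-1)-rgb.min(-1)<40)
S=C[m]; print(len(S))
f=lambda v:sdL((S-np.array([v[0],v[1],v[3]]))@yawR(v[2]))
r=least_squares(f,[.49,.0,1.24,0],loss="soft_l1",f_scale=.002); print("br",r.x,np.abs(f(r.x)).mean())
v_=r.x
B=lambda b:np.array([v_[0],v_[1],0])+yawR(v_[2])@b
for b in [[0,-.028,.11],[0,.028,.11],[.084,-.028,.006],[.084,.028,.006],[.079,0,.008],[0.006,0,.081]]: print(b,proj(p,B(np.array(b))))
for t in ["gusset","clamp_handle","fixture","bracket","clamp_pivot"]:
    print(t,[(round(a["p"],2),a["point"]) for a in ctrl.spot_point(t,ctrl.get_image("wrist"))])
print("handle top",atz(p,427,238,.068), proj(p,B(np.array([.0335,0,.0335]))))
E
```

```text
mark [309.6526  64.3368] [0.5353 0.1774 0.04  ]
mark [225.904   83.6768] [0.4562 0.1853 0.04  ]
fence ((0.49592116475105286, 0.1833759844303131), (0.03157984837889671, 0.23808999359607697), 84.06380462646484) [[0.3759 0.18  ]
 [0.6127 0.1554]
 [0.616  0.1868]
 [0.3791 0.2114]]
6112
br [ 0.4933 -0.0026  1.261  -0.0005] 0.001618145490310728
[0, -0.028, 0.11] [357.8988 280.7983]
[0, 0.028, 0.11] [294.082  280.7556]
[0.084, -0.028, 0.006] [350.8898 171.4553]
[0.084, 0.028, 0.006] [299.0139 171.3522]
[0.079, 0, 0.008] [324.9604 176.2945]
[0.006, 0, 0.081] [325.5638 263.0976]
gusset [(0.94, [321.3, 224.4]), (0.78, [491.0, 300.9]), (0.68, [194.1, 269.1])]
clamp_handle [(0.8, [416.0, 234.0])]
fixture [(0.97, [276.7, 90.7])]
bracket [(0.95, [230.2, 250.5]), (0.8, [504.4, 271.9]), (0.71, [321.8, 243.0])]
clamp_pivot [(0.97, [373.8, 158.8]), (0.57, [277.2, 89.6])]
handle top [ 0.5949 -0.0066  0.068 ] [325.0547 222.9607]
```

```bash
python3 - <<'E'
from mv import *
o=np.array([.4935,-.0026,0]);yaw=1.261;th=np.radians(45)
g=o+yawR(yaw)@np.array([.036,0,.036])
go(g,yaw,th,back=.08)
E
```

```text
t 3.325 pos [0.5013 0.04   0.3329] F [-0.2389  0.4145 -0.4853] w 0.0936481451661037 q [-0.012   0.2313  1.7362 -0.003   1.1692  0.301 ]
[[[16.0,0.7,32.4],[0.001,-0.131,-0.001]],[[20.1,0.8,30.0],[0.001,-0.131,-0.001]],[[23.8,0.8,27.1],[0.001,-0.131,-0.001]],[[27.1,0.8,23.8],[0.001,-0.131,-0.001]],[[30.0,0.9,20.1],[0.001,-0.131,-0.001]]]
[[[32.4,0.9,16.0],[0.001,-0.131,-0.001]]]
```

Call:
jog_arm:
  series:
    - [[16,1,32],[0,-0.131,0]]
    - [[20,1,30],[0,-0.131,0]]
    - [[24,1,27],[0,-0.131,0]]
    - [[27,1,24],[0,-0.131,0]]
    - [[30,1,20],[0,-0.131,0]]
  claw: 0.35

```text
time_s: 3.95
eef_pos: [0.5346, 0.1127, 0.1705]
orientation: [[0.253, 0.951, -0.18], [0.741, -0.31, -0.596], [-0.622, 0.018, -0.783]]
ft_force: [0.5, -0.7, 1.6]
gripper_width: 0.0478
```

Call:
jog_arm:
  series:
    - [[32,1,16],[0,-0.131,0]]
    - [[0,0,0],[0,0,0]]

```text
time_s: 4.2
eef_pos: [0.5401, 0.1278, 0.1339]
orientation: [[0.222, 0.951, -0.214], [0.653, -0.308, -0.692], [-0.724, 0.014, -0.689]]
ft_force: [0.5, 0.3, -0.1]
gripper_width: 0.0311
```

```bash
python3 - <<'E'
from mv import *
o=np.array([.4935,-.0026,0]);yaw=1.261;th=np.radians(45)
g=o+yawR(yaw)@np.array([.036,0,.036])
go(g,yaw,th,back=.08)
p=ctrl.get_image("wrist"); save(p,"w2.png"); q=ctrl.get_image("side"); save(q,"s2.png",(260,120,500,300),3)
import pickle; pickle.dump(p,open("w2.pkl","wb"))
print(proj(p,g))
E
```

```text
t 4.2 pos [0.5401 0.1278 0.1339] F [ 0.5178  0.2617 -0.1361] w 0.03109757803903081 q [ 0.3499  0.7959  1.5393 -0.624   1.4093  0.9685]
[[[-3.4,-4.6,-3.3],[0.007,0.025,-0.012]]]
[311.9679 263.3016]
```

View pics/w2.png

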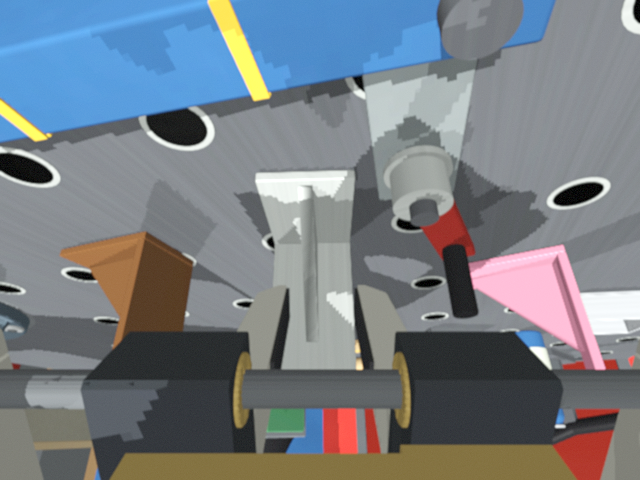

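View pics/s2.png

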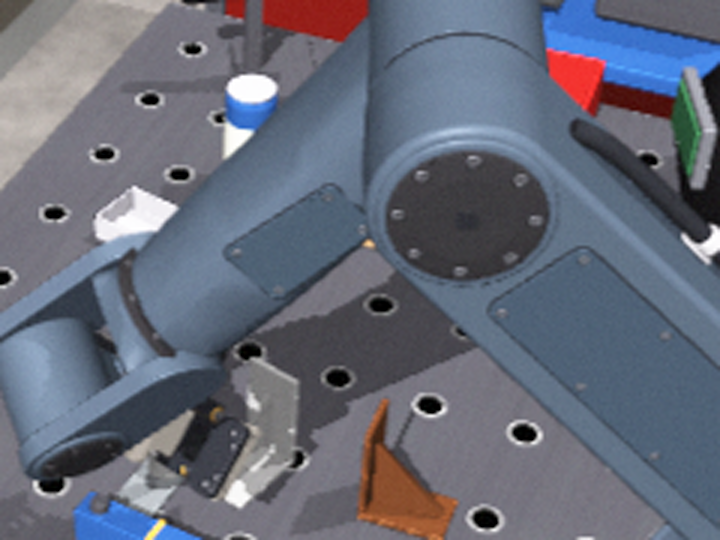

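Call:
jog_arm:
  series:
    - [[-3,-5,0],[0.007,0.025,-0.012]]
    - [[0,0,25],[0,0,0]]
    - [[0,0,15],[0,0,0]]
    - [[0,0,0],[0,0,0]]

```text
time_s: 4.8
eef_pos: [0.5283, 0.0973, 0.1183]
orientation: [[0.232, 0.951, -0.205], [0.684, -0.31, -0.661], [-0.692, 0.013, -0.722]]
ft_force: [0.8, -0.3, 0.1]
gripper_width: 0.0304
```

```bash
python3 - <<'E'
from mv import *
o=np.array([.4935,-.0026,0]);yaw=1.261;th=np.radians(45)
g=o+yawR(yaw)@np.array([.036,0,.036])
go(g,yaw,th,back=.0)
p=ctrl.get_image("wrist"); save(p,"w3.png",(180,120,480,420),2)
import pickle; pickle.dump(p,open("w3.pkl","wb"))
C=cloud(p); rgb=p["img"].astype(int)
d=sdL((C.reshape(-1,3)-o)@yawR(yaw)).reshape(480,640)
m=(d<.012)&(rgb.min(-1)>90)&(rgb.max(-1)-rgb.min(-1)<30)&(C[...,2]>.001); m[300:]=0
S=C[m]; print(len(S)); f=lambda v:sdL((S-np.array([v[0],v[1],v[3]]))@yawR(v[2]))
r=least_squares(f,[.4935,-.0026,yaw,0],loss="soft_l1",f_scale=.002); print("br",r.x,np.abs(f(r.x)).mean())
B=lambda b:o+yawR(yaw)@np.array(b)
for b in [[.084,-.028,.006],[.084,.028,.006],[.079,0,.006],[.006,0,.081],[0.006,-.028,.11]]: print(b,(proj(p,B(b))-[180,120])*2)
E
```

```text
t 4.8 pos [0.5283 0.0973 0.1183] F [ 0.801  -0.2941  0.1158] w 0.030379942248371008 q [ 0.3012  0.7759  1.6175 -0.632   1.3054  0.9695]
[[[7.9,-3.0,42.7],[0.006,-0.021,-0.012]]]
12767
br [ 0.493  -0.0028  1.2789 -0.0005] 0.0005317024585080672
[0.084, -0.028, 0.006] [383.024  104.3653]
[0.084, 0.028, 0.006] [145.7455 107.1357]
[0.079, 0, 0.006] [264.9549 119.3076]
[0.006, 0, 0.081] [271.4899 500.4889]
[0.006, -0.028, 0.11] [380.2976 615.7485]
```

View pics/w3.png

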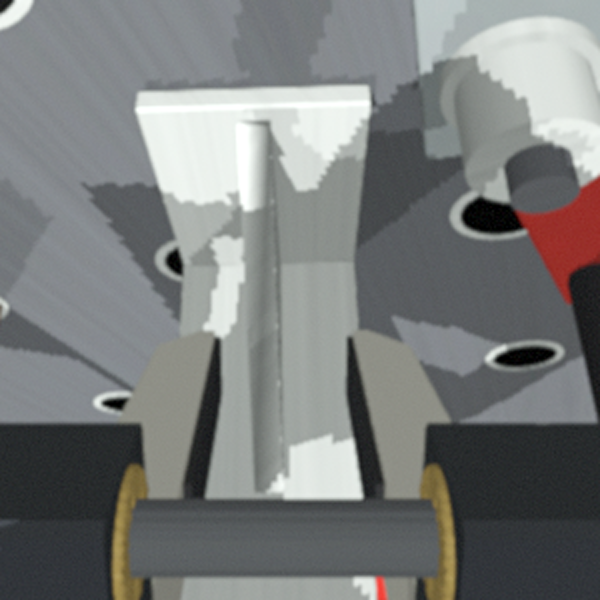

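```bash
python3 - <<'E'
from mv import *
o=np.array([.493,-.0028,0]);yaw=1.279;th=np.radians(45)
g=o+yawR(yaw)@np.array([.036,0,.036])
go(g,yaw,th,back=.0,n=2)
E
```

```text
t 4.85 pos [0.5287 0.0977 0.1186] F [1.1834 0.842  0.5785] w 0.030472988864319546 q [ 0.3018  0.7758  1.6165 -0.632   1.306   0.9695]
[[[3.7,-2.6,21.8],[-0.003,-0.011,-0.013]],[[4.0,-2.6,21.7],[-0.003,-0.011,-0.013]]]
```

Call:
jog_arm:
  series:
    - [[4,-3,22],[-0.003,-0.011,-0.013]]
    - [[4,-3,20],[-0.003,-0.011,-0.013]]
    - [[0,0,0],[0,0,0]]

```text
time_s: 5.22
eef_pos: [0.5153, 0.0761, 0.0807]
orientation: [[0.201, 0.958, -0.203], [0.677, -0.285, -0.678], [-0.708, -0.001, -0.706]]
ft_force: [-0.7, 0.3, 0.1]
gripper_width: 0.0304
```

```bash
python3 - <<'E'
from mv import *
o=np.array([.493,-.0028,0]);yaw=1.279;th=np.radians(45)
g=o+yawR(yaw)@np.array([.036,0,.036])
go(g,yaw,th,back=.0,n=1)
p=ctrl.get_image("wrist"); save(p,"w4.png",(180,120,480,420),2)
E
```

```text
t 5.225 pos [0.5153 0.0761 0.0807] F [-0.7275  0.3117  0.0641] w 0.03043421140778328 q [ 0.2791  0.8227  1.6674 -0.6834  1.2346  0.9975]
[[[-0.9,1.3,-0.9],[0.001,0.001,0.003]]]
```

View pics/w4.png

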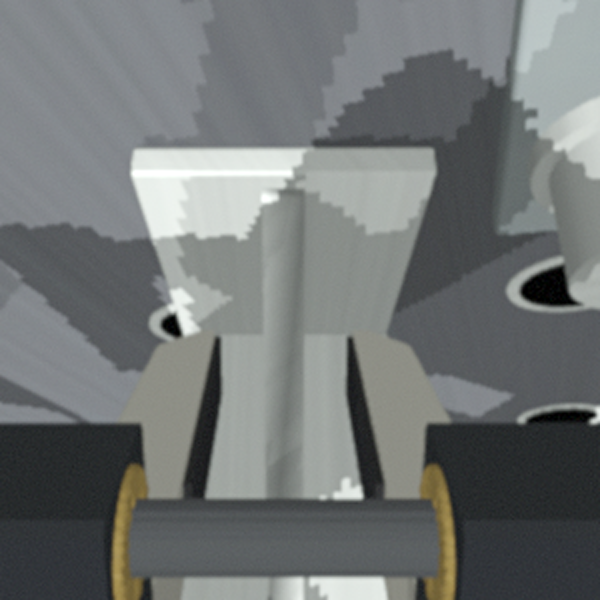

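The gusset runs between both fingers, centred at crop x≈285, so I close.

Call:
jog_arm:
  series:
    - [[-1,1,0],[0,0,0]]
    - [[0,0,0],[0,0,0]]
    - [[0,0,0],[0,0,0]]
    - [[0,0,0],[0,0,0]]
    - [[0,0,0],[0,0,0]]
  claw: 1

```text
time_s: 5.9
eef_pos: [0.5171, 0.076, 0.0826]
orientation: [[0.202, 0.958, -0.201], [0.678, -0.285, -0.678], [-0.707, 0.001, -0.707]]
ft_force: [-1.4, -1.5, -1.9]
gripper_width: 0.0078
```

```bash
python3 - <<'E'
from mv import *
s=ctrl.read_state(); print(s)
p=ctrl.get_image("wrist"); save(p,"w5.png",(180,120,480,420),2)
import pickle; pickle.dump(p,open("w5.pkl","wb"))
C=cloud(p); rgb=p["img"].astype(int)
o=np.array([.493,-.0028,0]);yaw=1.279
d=sdL((C.reshape(-1,3)-o)@yawR(yaw)).reshape(480,640)
m=(d<.012)&(rgb.min(-1)>80)&(rgb.max(-1)-rgb.min(-1)<30)&(C[...,2]>.002); m[285:]=0
S=C[m]; print(len(S)); f=lambda v:sdL((S-np.array([v[0],v[1],v[3]]))@yawR(v[2]))
r=least_squares(f,[.4935,-.0026,yaw,0],loss="soft_l1",f_scale=.002); print("br",r.x,np.abs(f(r.x)).mean())
E
```

```text
{'time_s': 5.9, 'joint_positions': array([ 0.2781,  0.8204,  1.6643, -0.6833,  1.2362,  0.9948]), 'joint_velocities': array([ 0.0002, -0.002 , -0.    , -0.0003,  0.0001, -0.0012]), 'joint_efforts': array([  0.4175, -62.5811, -17.1333,  -1.249 ,   1.8833,  -0.0032]), 'eef_pos': array([0.5171, 0.076 , 0.0826]), 'orientation': array([[ 0.2023,  0.9584, -0.2013],
       [ 0.6778, -0.2854, -0.6776],
       [-0.7069,  0.0006, -0.7073]]), 'ft_force': array([-1.4323, -1.48  , -1.9402]), 'moment': array([ 0.4385, -0.1702, -0.0359]), 'gripper_width': 0.007811587415765492}
11470
br [ 0.4947 -0.0033  1.2763 -0.0005] 0.0003581719668905129
```

View pics/w5.png

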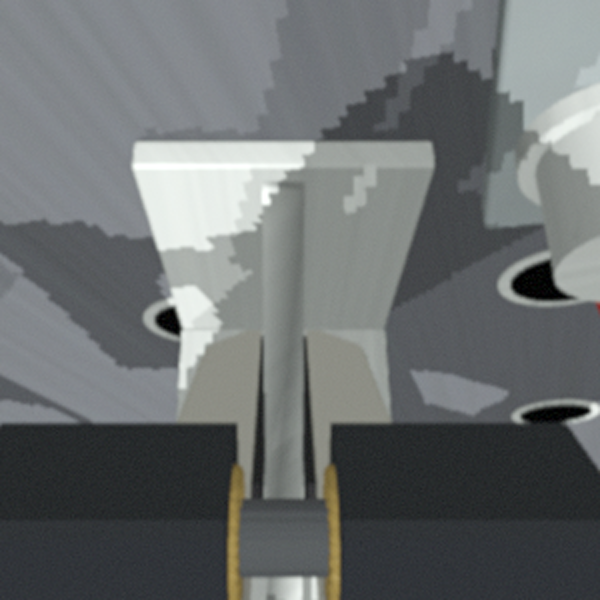

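```bash
cat > tip.py <<'E'
from mv import *
import json,sys
def T(R,p): M=np.eye(4);M[:3,:3]=R;M[:3,3]=p;return M
def brR(yaw,phi): return yawR(yaw)@Ro.from_rotvec([0,-phi,0]).as_matrix()
def cur(): s=ctrl.read_state(); return T(s["orientation"],s["eef_pos"]),s
def save_bt(o,yaw,phi):
    Tt,_=cur(); np.save("bt.npy",np.linalg.inv(T(brR(yaw,phi),o))@Tt)
def plan(path,Tt):
    "path: list of bracket (o,yaw,phi); print rows"
    bt=np.load("bt.npy"); out=[]
    for o,yaw,phi in path:
        N=T(brR(yaw,phi),o)@bt
        D=np.linalg.inv(Tt)@N
        out.append([[round(float(a)*1000,1) for a in D[:3,3]],[round(float(a),3) for a in Ro.from_matrix(D[:3,:3]).as_rotvec()]]); Tt=N
    for i in range(0,len(out),5): print(str(out[i:i+5]).replace(" ",""))
def where():
    Tt,s=cur(); B=Tt@np.linalg.inv(np.load("bt.npy")); x=B[:3,0]
    y=B[:3,1]; print("t",s["time_s"],"corner",B[:3,3],"phi",np.arctan2(x[2],np.hypot(*x[:2])),"yaw(y axis)",np.arctan2(-y[0],y[1]),"tilt",y[2],"F",s["ft_force"],"M",s["moment"],"w",s["gripper_width"]); return Tt
E
python3 - <<'E'
from tip import *
o=np.array([.4947,-.0033,0]); yaw=1.276
save_bt(o,yaw,0); print(np.load("bt.npy")); Tt=where()
plan([(o+[0,0,.0015],yaw,k*.12) for k in range(1,6)],Tt)
E
```

```text
[[ 0.7073  0.0055 -0.7069  0.0824]
 [ 0.0034 -1.     -0.0043  0.0016]
 [-0.7069  0.0006 -0.7073  0.0826]
 [ 0.      0.      0.      1.    ]]
t 5.95 corner [ 0.4947 -0.0033 -0.    ] phi 1.1882127813693233e-16 yaw(y axis) 1.276 tilt -1.4188269917947384e-19 F [ 0.5056 -1.4607 -1.5908] M [ 0.3995 -0.1505 -0.0104] w 0.0076067684774546885
[[[-15.0,-0.1,-0.2],[-0.0,0.12,0.001]],[[-14.0,-0.1,0.9],[-0.0,0.12,0.001]],[[-14.0,-0.1,0.9],[-0.0,0.12,0.001]],[[-14.0,-0.1,0.9],[-0.0,0.12,0.001]],[[-14.0,-0.1,0.9],[-0.0,0.12,0.001]]]
```

Call:
jog_arm:
  series:
    - [[-15,0,0],[0,0.12,0.001]]
    - [[-14,0,1],[0,0.12,0.001]]
    - [[-14,0,1],[0,0.12,0.001]]
    - [[0,0,0],[0,0,0]]

```text
time_s: 6.45
eef_pos: [0.5072, 0.0424, 0.1076]
orientation: [[0.264, 0.958, -0.112], [0.876, -0.287, -0.387], [-0.403, 0.004, -0.915]]
ft_force: [-0.3, -0.9, -7.3]
gripper_width: 0.0077
```

```bash
python3 - <<'E'
from tip import *
o=np.array([.4947,-.0033,0.0015]); yaw=1.276
Tt=where()
plan([(o,yaw,p) for p in np.arange(.36,.90,.12)],Tt)
p=ctrl.get_image("side"); save(p,"s6.png",(260,150,460,310),4)
E
```

```text
t 6.45 corner [ 0.4952 -0.0029  0.0007] phi 0.37063360047684063 yaw(y axis) 1.2751603993023277 tilt -0.0012511931534056385 F [-0.3048 -0.8813 -7.2525] M [ 0.5759 -0.2457 -0.0127] w 0.007666639118585476
[[[0.4,-0.2,-0.5],[0.001,-0.011,-0.001]],[[-14.0,-0.1,0.9],[-0.0,0.12,0.001]],[[-14.0,-0.1,0.9],[-0.0,0.12,0.001]],[[-14.0,-0.1,0.9],[-0.0,0.12,0.001]],[[-14.0,-0.1,0.9],[-0.0,0.12,0.001]]]
```

View pics/s6.png

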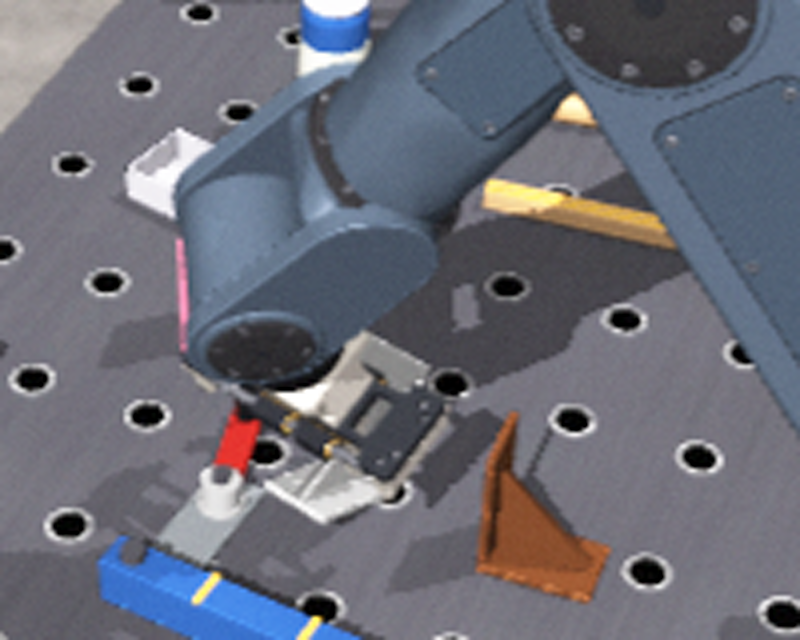

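The bracket is tipping about its corner in the grip, as planned. I continue.

Call:
jog_arm:
  series:
    - [[-14,0,0],[0,0.11,0]]
    - [[-14,0,1],[0,0.12,0.001]]
    - [[-14,0,1],[0,0.12,0.001]]
    - [[-14,0,1],[0,0.12,0.001]]
    - [[0,0,0],[0,0,0]]

```text
time_s: 7.12
eef_pos: [0.4929, -0.0079, 0.1168]
orientation: [[0.281, 0.96, 0.016], [0.958, -0.281, 0.055], [0.057, -0.0, -0.998]]
ft_force: [-0.5, -0.3, 1.6]
gripper_width: 0.008
```

```bash
python3 - <<'E'
from tip import *
o=np.array([.4947,-.0033,0.002]); yaw=1.276
Tt=where()
plan([(o,yaw,p) for p in np.arange(.96,1.50,.12)],Tt)
E
```

```text
t 7.125 corner [ 0.4958 -0.0017  0.0003] phi 0.8420859088244982 yaw(y axis) 1.282567865185594 tilt 0.00486226153197576 F [-0.4829 -0.3389  1.626 ] M [-0.0106  0.0631 -0.001 ] w 0.008005118314899622
[[[-15.5,-1.4,-1.0],[-0.006,0.118,0.006]],[[-14.0,-0.1,0.9],[-0.0,0.12,0.001]],[[-14.0,-0.1,0.9],[-0.0,0.12,0.001]],[[-14.0,-0.1,0.9],[-0.0,0.12,0.001]],[[-14.0,-0.1,0.9],[-0.0,0.12,0.001]]]
```

Call:
jog_arm:
  series:
    - [[-15,-1,-1],[-0.006,0.118,0.006]]
    - [[-14,0,1],[0,0.12,0.001]]
    - [[-14,0,1],[0,0.12,0.001]]
    - [[-14,0,1],[0,0.12,0.001]]
    - [[0,0,0],[0,0,0]]

```text
time_s: 7.75
eef_pos: [0.4784, -0.0566, 0.1003]
orientation: [[0.242, 0.96, 0.14], [0.822, -0.279, 0.497], [0.516, -0.005, -0.857]]
ft_force: [-4.5, -8.2, 10.0]
gripper_width: 0.0079
```

```bash
python3 - <<'E'
from tip import *
o=np.array([.4947,-.0033,0.0015]); yaw=1.276
Tt=where()
plan([(o,yaw,p) for p in (1.44,1.56)],Tt)
p=ctrl.get_image("side"); save(p,"s7.png",(260,150,460,310),4)
E
```

```text
t 7.75 corner [0.4957 0.0011 0.0004] phi 1.3268993067575892 yaw(y axis) 1.2871320516970406 tilt 0.010622797989800533 F [-4.5042 -8.1639 10.0235] M [-0.6959  0.4915  0.1417] w 0.007937418645179098
[[[-16.5,-1.6,-2.5],[-0.015,0.113,0.004]],[[-14.0,-0.1,0.9],[-0.0,0.12,0.001]]]
```

View pics/s7.png

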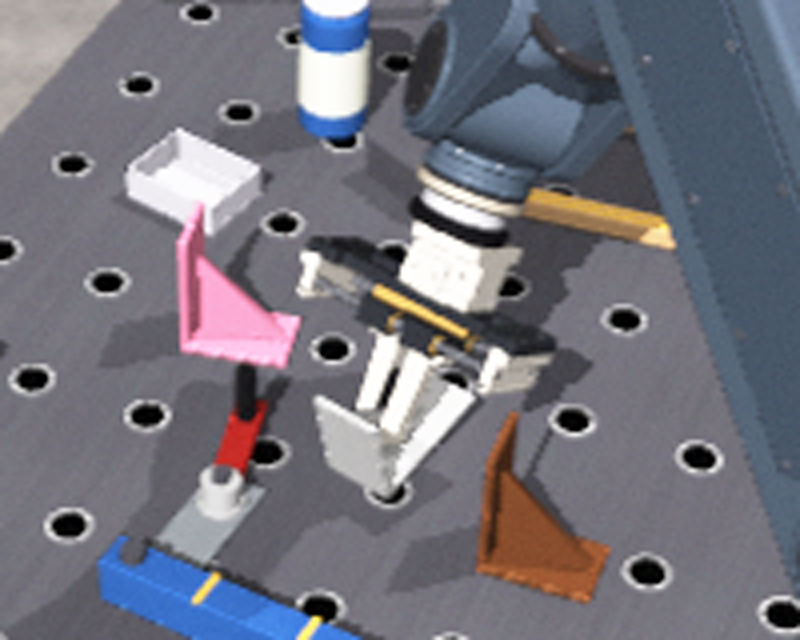

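Wrist force has risen to 14 N, so the bracket may have slipped in the grip. I measure its true angle.

```bash
cat > fb.py <<'E'
from tip import *
def fitbr(p,guess,dmax=.02,mask=None,full=True):
    "guess x,y,z,yaw,phi"
    C=cloud(p).reshape(-1,3); rgb=p["img"].reshape(-1,3).astype(int)
    ok=(rgb.min(-1)>70)&(rgb.max(-1)-rgb.min(-1)<28)&(C[:,2]>.002)&(p["depth"].reshape(-1)>0)
    if mask is not None: ok&=mask.reshape(-1)
    g=np.array(guess,float)
    for it,dm in enumerate((dmax,dmax/2,dmax/3)):
        F=lambda v,S:sdL((S-v[:3])@brR(v[3],v[4]))
        m=ok.copy(); m[ok]=np.abs(F(g,C[ok]))<dm; S=C[m]
        r=least_squares(F,g,args=(S,),loss="soft_l1",f_scale=.001); g=r.x
    return g,len(S),np.abs(r.fun).mean()
E
python3 - <<'E'
from fb import *
import pickle
w=ctrl.get_image("wrist"); s=ctrl.get_image("side"); save(w,"w7.png")
pickle.dump((w,s),open("ws7.pkl","wb"))
for im,m in((w,np.arange(480)[:,None]*np.ones(640)<330),(s,None)):
  for ph in (1.33,.9): print(fitbr(im,[.4957,.001,0.,1.28,ph],mask=m))
E
```

```text
(array([ 0.4949,  0.0021, -0.0006,  1.29  ,  1.3294]), 14663, np.float64(0.0005582365335481009))
(array([ 0.4926, -0.005 ,  0.0009,  1.2897,  1.226 ]), 14832, np.float64(0.001303478659104784))
(array([0.4894, 0.0079, 0.0009, 1.2185, 1.3446]), 581, np.float64(0.0018175131853953176))
(array([0.4891, 0.0081, 0.0009, 1.216 , 1.3452]), 582, np.float64(0.001826239092595789))
```

View pics/w7.png

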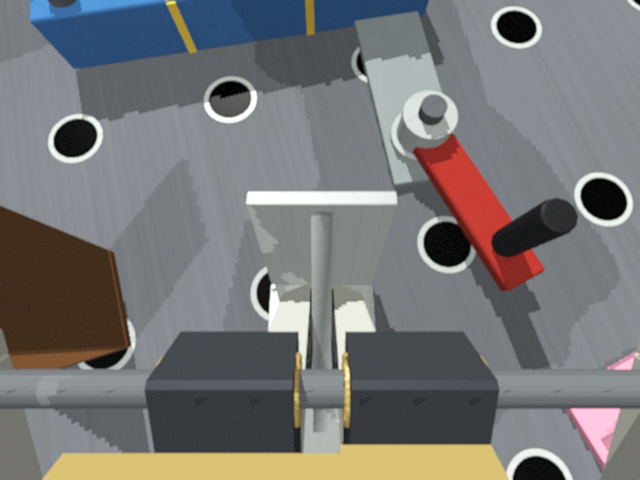

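There is no slip: the bracket is at phi 1.33 with its corner on the table. I finish the tip with the load eased a little.

```bash
python3 - <<'E'
from tip import *
save_bt(np.array([.4949,.0021,-.0004]),1.29,1.3294)
Tt=where(); o=np.array([.4949,.001,0.002]); yaw=1.285
plan([(o,yaw,p) for p in (1.41,1.49,1.56)],Tt)
E
```

```text
t 7.9 corner [ 0.4949  0.0021 -0.0004] phi 1.3294000000000001 yaw(y axis) 1.29 tilt 1.2308414471106114e-18 F [-1.6744 -6.8478  4.3455] M [-0.8885  0.0786 -0.0399] w 0.007903981337774625
[[[-9.1,-0.0,-2.2],[-0.003,0.081,0.004]],[[-9.4,0.0,0.4],[0.0,0.08,-0.0]],[[-8.2,0.0,0.3],[0.0,0.07,-0.0]]]
```

Call:
jog_arm:
  series:
    - [[-9,0,-2.5],[-0.003,0.081,0.004]]
    - [[-9.5,0,0],[0,0.08,0]]
    - [[-8,0,0],[0,0.07,0]]
    - [[0,0,0],[0,0,0]]

```text
time_s: 8.4
eef_pos: [0.4719, -0.0738, 0.0845]
orientation: [[0.206, 0.963, 0.172], [0.688, -0.267, 0.675], [0.696, -0.02, -0.718]]
ft_force: [-3.9, -8.5, 9.3]
gripper_width: 0.0082
```

```bash
python3 - <<'E'
from fb import *
where()
w=ctrl.get_image("wrist"); s=ctrl.get_image("side"); save(s,"s8.png",(260,150,460,310),4)
m=np.arange(480)[:,None]*np.ones(640)<330
print(fitbr(w,[.495,.001,0.,1.28,1.54],mask=m))
E
```

```text
t 8.4 corner [0.4922 0.0056 0.0001] phi 1.5518584195816407 yaw(y axis) 1.2992460515577329 tilt 0.016151555650123075 F [-3.8892 -8.4537  9.2941] M [-0.4807 -0.0664 -0.0231] w 0.008165155501457274
(array([ 0.4911, -0.0016, -0.0004,  1.2982,  1.4592]), 14855, np.float64(0.0013154486038508782))
```

View pics/s8.png

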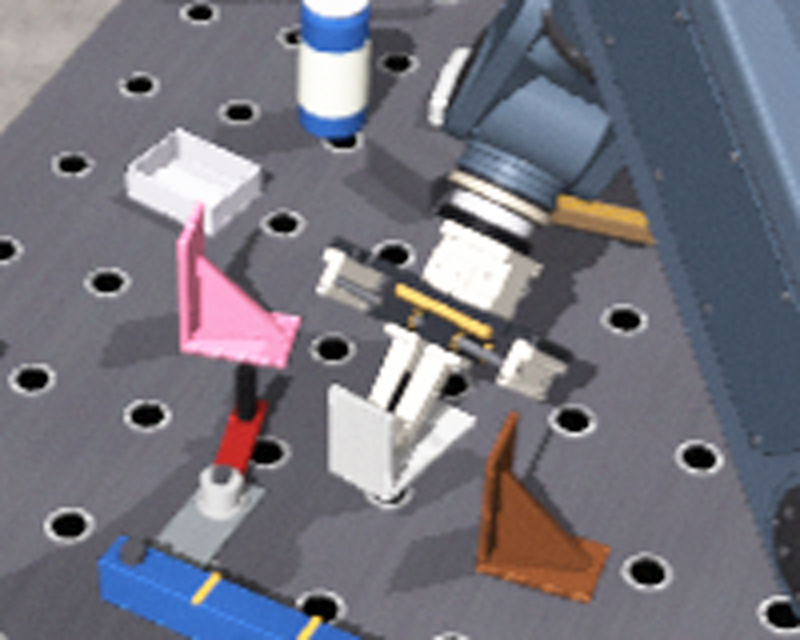

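```bash
python3 - <<'E'
from fb import *
import pickle
w=ctrl.get_image("wrist"); s=ctrl.get_image("side"); pickle.dump((w,s),open("ws8.pkl","wb"))
m=np.arange(480)[:,None]*np.ones(640)<330
for g in ([.492,.0056,0,1.3,1.55],[.492,.003,0,1.3,1.5],[.494,.006,0.002,1.3,1.57]):
  for dm in (.02,.01): print(fitbr(w,g,dm,mask=m))
print(fitbr(s,[.492,.0056,0,1.3,1.5]))
save(w,"w8.png")
E
```

```text
(array([0.4933, 0.0058, 0.    , 1.3004, 1.5586]), 14674, np.float64(0.0005876014719425102))
(array([0.4932, 0.0058, 0.    , 1.3001, 1.5592]), 14044, np.float64(0.0003871034594787546))
(array([0.4933, 0.0058, 0.    , 1.3004, 1.5586]), 14674, np.float64(0.0005876014719412794))
(array([0.4932, 0.0058, 0.    , 1.3001, 1.5592]), 14047, np.float64(0.0003874695190746498))
(array([0.4933, 0.0058, 0.    , 1.3004, 1.5586]), 14674, np.float64(0.0005876014719425756))
(array([0.4934, 0.0058, 0.    , 1.3004, 1.5593]), 14048, np.float64(0.0003872656542020585))
(array([0.4869, 0.0119, 0.004 , 1.2444, 1.5742]), 565, np.float64(0.0017722604556971533))
```

View pics/w8.png

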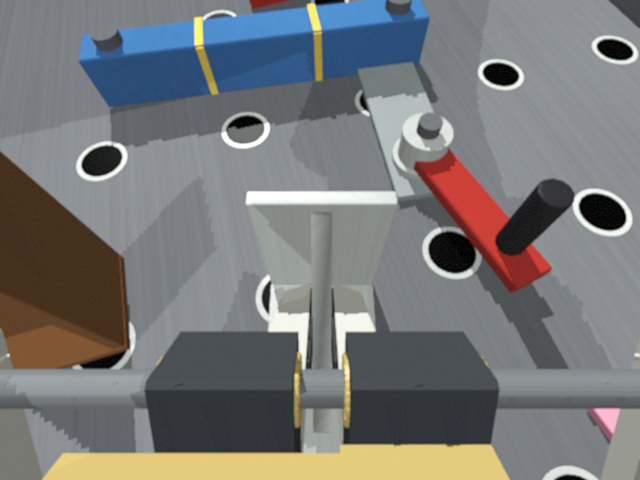

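It is flat: phi 1.559, corner at (0.4933, 0.0058, 0.000). I release and back off to regrip with the tool upright, because the body would foul the clamp handle if I slid at 45°.

Call:
jog_arm:
  series:
    - [[0,0,0],[0,0,0]]
    - [[0,0,0],[0,0,0]]
    - [[0,0,0],[0,0,0]]
    - [[0,0,-30],[0,0,0]]
    - [[0,0,-40],[0,0,0]]
  claw: 0.35

```text
time_s: 9.22
eef_pos: [0.4596, -0.1178, 0.1352]
orientation: [[0.205, 0.965, 0.163], [0.689, -0.26, 0.676], [0.695, -0.026, -0.718]]
ft_force: [0.1, -0.3, 0.3]
gripper_width: 0.0303
```

```bash
python3 - <<'E'
from fb import *
w=ctrl.get_image("wrist"); save(w,"w9.png")
m=np.arange(480)[:,None]*np.ones(640)<330
r=fitbr(w,[.4933,.0058,0,1.3,1.56],.015,mask=m); print(r)
o=r[0][:3]*[1,1,0]; yaw=r[0][3]
g=o+yawR(yaw)@np.array([-.036,0,.036])
go(g,yaw,-.1,back=.08)
E
```

```text
(array([ 0.4929,  0.0062, -0.0003,  1.3018,  1.571 ]), 12140, np.float64(0.00040314144222300337))
t 9.275 pos [ 0.4603 -0.121   0.1382] F [ 3.1313 -3.1015  2.6769] w 0.03002684893801615 q [-0.6249  0.6044  1.9275  0.8011  1.1132 -0.9057]
[[[17.5,-0.6,5.2],[-0.004,-0.133,-0.001]],[[18.0,-0.6,2.8],[-0.004,-0.133,-0.001]],[[18.2,-0.6,0.4],[-0.004,-0.133,-0.001]],[[18.1,-0.6,-2.1],[-0.004,-0.133,-0.001]],[[17.7,-0.5,-4.4],[-0.004,-0.133,-0.001]]]
```

View pics/w9.png

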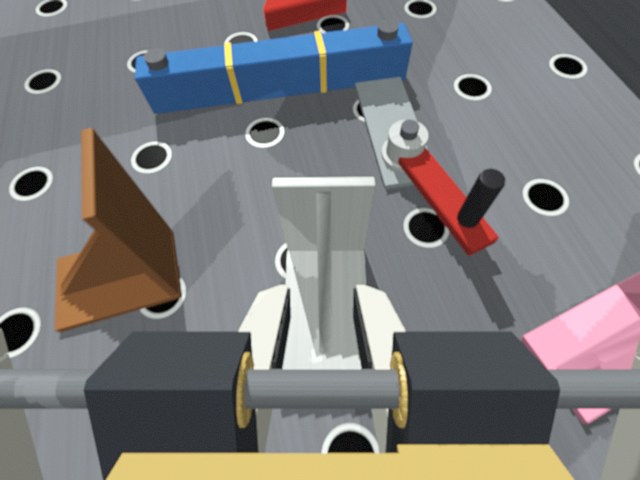

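The bracket lies flat (phi 1.571), released. Next is the upright regrip.

Call:
jog_arm:
  series:
    - [[17,-1,5],[-0.004,-0.133,-0.001]]
    - [[18,-1,3],[-0.004,-0.133,-0.001]]
    - [[18,-1,0],[-0.004,-0.133,-0.001]]
    - [[18,-1,-2],[-0.004,-0.133,-0.001]]
    - [[18,0,-4],[-0.004,-0.133,-0.001]]

```text
time_s: 9.9
eef_pos: [0.4792, -0.0423, 0.1808]
orientation: [[0.272, 0.962, 0.026], [0.959, -0.273, 0.079], [0.084, 0.004, -0.996]]
ft_force: [0.3, -0.7, -0.1]
gripper_width: 0.0306
```

```bash
python3 - <<'E'
from fb import *
w=ctrl.get_image("wrist"); save(w,"w10.png")
m=np.arange(480)[:,None]*np.ones(640)<300
r=fitbr(w,[.4929,.0062,0,1.3,1.57],.015,mask=m); print(r)
C=cloud(w); hsv=cv2.cvtColor(w["img"],cv2.COLOR_RGB2HSV); mm=(C[...,2]>.034)&(C[...,2]<.047)&(C[...,1]>.12)&(C[...,1]<.26)&(hsv[...,1]>100)
W=C[mm]; rr=cv2.minAreaRect(W[:,:2].astype(np.float32)); print(rr,cv2.boxPoints(rr))
o=r[0][:3]*[1,1,0]; yaw=r[0][3]
g=o+yawR(yaw)@np.array([-.036,0,.036])
go(g,yaw,-.1,back=.0)
E
```

```text
(array([ 0.4927,  0.0062, -0.0004,  1.3008,  1.5716]), 8266, np.float64(0.0004107792911153573))
((0.0, 0.0), (0.0, 0.0), 0.0) [[0. 0.]
 [0. 0.]
 [0. 0.]
 [0. 0.]]
t 9.95 pos [ 0.4801 -0.0407  0.182 ] F [0.5749 1.3932 1.5605] w 0.030095809313147814 q [-0.2122  0.3978  1.9399  0.1073  0.7956 -0.0101]
[[[-0.1,-0.5,40.8],[0.003,0.011,-0.003]],[[-0.6,-0.4,40.8],[0.003,0.011,-0.003]]]
```

View pics/w10.png

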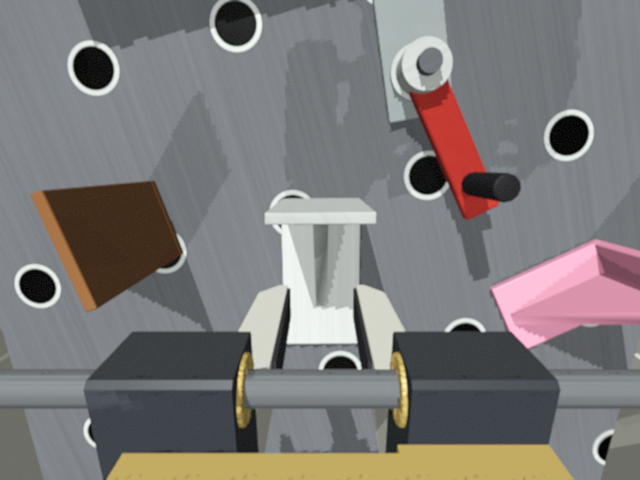

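```bash
python3 - <<'E'
from fb import *
w=ctrl.get_image("wrist")
for u,v in((152,184),(176,243),(45,195),(92,300)): print(dep(w,u,v))
for u,v in((495,185),(515,188)): print(dep(w,u,v))
E
```

```text
[0.3833 0.0481 0.0046]
[0.3844 0.0038 0.0043]
[0.3827 0.0496 0.1071]
[0.3847 0.0001 0.1094]
[ 0.5881 -0.007   0.0664]
[ 0.5972 -0.0111  0.0685]
```

The brown look-alike's face is at x=0.384 and 110 mm high, close to the gripper body's left end. Gripping higher (48 mm up, 27 mm from the corner) lets the body pass over it.

```bash
python3 - <<'E'
from fb import *
o=np.array([.4927,.0062,0]); yaw=1.301
g=o+yawR(yaw)@np.array([-.027,0,.048])
go(g,yaw,0,back=.0,n=3)
E
```

```text
t 10.0 pos [ 0.4798 -0.0409  0.1812] F [ 0.5061 -0.2345  0.1191] w 0.03019904964900827 q [-0.2163  0.3991  1.9408  0.1194  0.7962 -0.0268]
[[[5.3,-0.2,23.3],[0.001,-0.029,-0.001]],[[6.0,-0.1,23.1],[0.001,-0.029,-0.001]],[[6.6,-0.1,22.9],[0.001,-0.029,-0.001]]]
```

Call:
jog_arm:
  series:
    - [[7,0,21],[0.001,-0.029,-0.001]]
    - [[7,0,23],[0.001,-0.029,-0.001]]
    - [[6,0,22],[0.001,-0.029,-0.001]]
    - [[0,0,0],[0,0,0]]

```text
time_s: 10.5
eef_pos: [0.4853, -0.0182, 0.1135]
orientation: [[0.265, 0.964, -0.002], [0.964, -0.265, 0.006], [0.006, -0.003, -1.0]]
ft_force: [-0.3, -1.3, -0.2]
gripper_width: 0.0302
```

```bash
python3 - <<'E'
from fb import *
o=np.array([.4927,.0062,0]); yaw=1.301
g=o+yawR(yaw)@np.array([-.027,0,.048])
go(g,yaw,0,back=.0,n=1)
w=ctrl.get_image("wrist"); save(w,"w11.png",(180,120,480,420),2)
E
```

```text
t 10.5 pos [ 0.4853 -0.0182  0.1135] F [-0.2852 -1.2602 -0.2003] w 0.03015535633617551 q [-0.1357  0.534   1.9491  0.0098  0.661   0.1245]
[[[-1.5,0.7,0.5],[-0.003,-0.006,0.002]]]
```

View pics/w11.png

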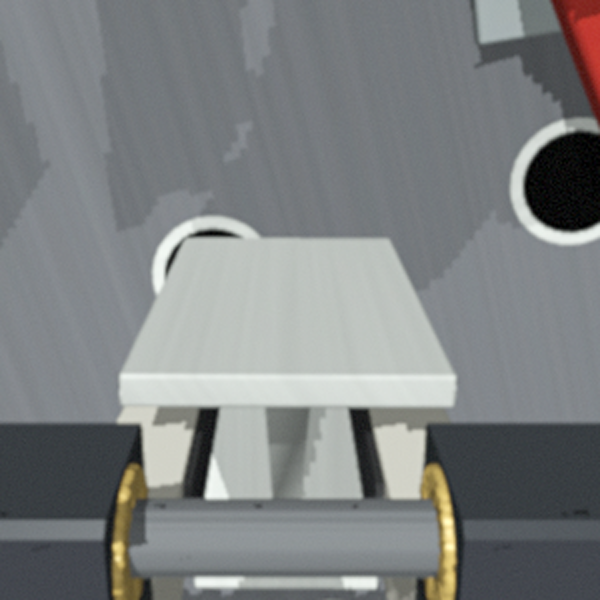

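Call:
jog_arm:
  series:
    - [[-1,1,0],[0,0,0]]
    - [[0,0,0],[0,0,0]]
    - [[0,0,0],[0,0,0]]
    - [[0,0,0],[0,0,0]]
  claw: 1

```text
time_s: 11.05
eef_pos: [0.4863, -0.0211, 0.1158]
orientation: [[0.267, 0.964, 0.001], [0.964, -0.267, 0.009], [0.009, -0.001, -1.0]]
ft_force: [1.1, -1.0, -6.9]
gripper_width: 0.0076
```

```bash
python3 - <<'E'
from fb import *
w=ctrl.get_image("wrist")
m=np.arange(480)[:,None]*np.ones(640)<330
for g in ([.4927,.0062,0,1.301,1.571],): r=fitbr(w,g,.012,mask=m); print(r)
# upright leg outer face & top only visible; also side
s=ctrl.get_image("side"); print(fitbr(s,[.4927,.0062,0,1.301,1.571],.012))
save_bt(np.array([r[0][0],r[0][1],0]),r[0][3],np.pi/2); Tt=where()
F=np.array([.4943,.1685,0]); fx=np.array([np.cos(1.467),np.sin(1.467),0]); fy=np.array([-fx[1],fx[0],0])
o0=np.array([r[0][0],r[0][1],0]); o1=F-fx*.030
n=8
plan([(o0+(o1-o0)*k/n+[0,0,.0005],r[0][3]+(1.467-r[0][3])*k/n,np.pi/2) for k in range(1,n+1)],Tt)
E
```

```text
(array([ 0.4933,  0.0058, -0.0004,  1.3014,  1.5717]), 11611, np.float64(0.00028149300514351263))
(array([0.4922, 0.011 , 0.0045, 1.3135, 1.5899]), 518, np.float64(0.0014709127138136685))
t 11.15 corner [0.4933 0.0058 0.    ] phi 1.5707963267948963 yaw(y axis) 1.3013691339489555 tilt 5.2291605808322387e-20 F [-0.4128 -0.0049 -3.0609] M [-0.1769 -0.0398  0.0279] w 0.007890102764798845
[[[16.0,-4.1,-0.4],[0.0,-0.0,-0.021]],[[16.0,-3.8,0.1],[0.0,-0.0,-0.021]],[[16.1,-3.4,0.1],[0.0,-0.0,-0.021]],[[16.2,-3.1,0.1],[0.0,-0.0,-0.021]],[[16.3,-2.8,0.1],[0.0,-0.0,-0.021]]]
[[[16.4,-2.4,0.1],[0.0,-0.0,-0.021]],[[16.4,-2.1,0.1],[0.0,-0.0,-0.021]],[[16.5,-1.8,0.1],[0.0,-0.0,-0.021]]]
```

Call:
jog_arm:
  series:
    - [[16,-4,0],[0,0,-0.021]]
    - [[16,-4,0],[0,0,-0.021]]
    - [[16,-3,0],[0,0,-0.021]]
    - [[16,-3,0],[0,0,-0.021]]
    - [[16,-3,0],[0,0,-0.021]]

```text
time_s: 11.78
eef_pos: [0.4872, 0.066, 0.116]
orientation: [[0.158, 0.987, -0.0], [0.987, -0.158, 0.009], [0.009, -0.002, -1.0]]
ft_force: [-0.5, -0.6, -7.2]
gripper_width: 0.0073
```

```bash
python3 - <<'E'
from fb import *
Tt=where()
w=ctrl.get_image("wrist"); save(w,"w12.png")
m=np.arange(480)[:,None]*np.ones(640)<330
B=Tt@np.linalg.inv(np.load("bt.npy")); y=np.arctan2(-B[0,1],B[1,1])
r=fitbr(w,[*B[:3,3],y,1.571],.012,mask=m); print(r)
F=np.array([.4943,.1685,0]); fx=np.array([np.cos(1.467),np.sin(1.467),0]); fy=np.array([-fx[1],fx[0],0])
for a,b in((0,-.04),(0,.04),(0,-.12),(0,.12),(.03,-.04),(.03,.04)): print(a,b,proj(w,F+fx*a+fy*b+[0,0,.04]))
E
```

```text
t 11.775 corner [0.4911 0.0934 0.0002] phi 1.5703404879481 yaw(y axis) 1.4126552322920314 tilt 0.0004179159857917513 F [-0.4549 -0.5829 -7.1693] M [-0.0621 -0.071  -0.0408] w 0.007302199669103649
(array([ 0.4911,  0.0934, -0.0002,  1.4121,  1.5722]), 11617, np.float64(0.00028284447572547017))
0 -0.04 [400.1724  68.7828]
0 0.04 [195.7647  80.9834]
0 -0.12 [608.7653  56.3324]
0 0.12 [-4.5824 92.9417]
0.03 -0.04 [400.5121 -20.4181]
0.03 0.04 [183.7758  -6.533 ]
```

View pics/w12.png

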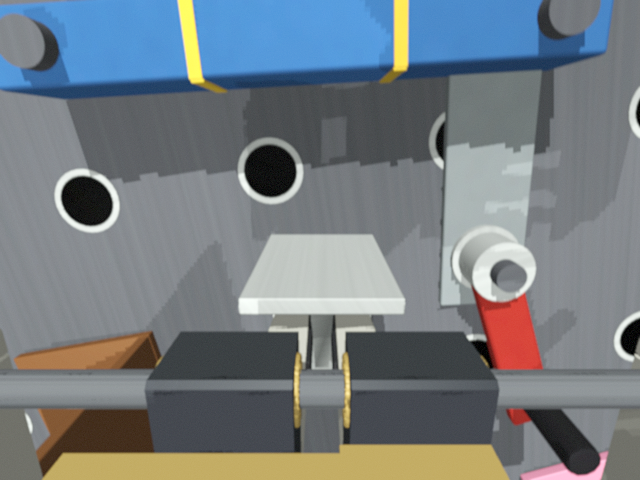

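The fixture projection lands on the marks at (196,80) and (401,70) to within a pixel. I continue to a 6 mm gap.

```bash
cat > sl.py <<'E'
from fb import *
F=np.array([.4943,.1685,0]); FY=1.467; fx=np.array([np.cos(FY),np.sin(FY),0]); fy=np.array([-fx[1],fx[0],0])
def slide(gap,n,z=.0005,dy=0):
    Tt=where(); B=Tt@np.linalg.inv(np.load("bt.npy")); y=np.arctan2(-B[0,1],B[1,1]); o0=B[:3,3]
    d=o0-F; print("fix xy mm",d@fx*1e3,d@fy*1e3,"dyaw",y-FY)
    o1=F-fx*gap+fy*dy+[0,0,z]
    plan([(o0+(o1-o0)*k/n,y+(FY-y)*k/n,np.pi/2) for k in range(1,n+1)],Tt)
E
python3 -c "
from sl import *
slide(.006,4)"
```

```text
t 11.825 corner [0.4909 0.0949 0.0002] phi 1.5700320380795636 yaw(y axis) 1.4142669139236823 tilt 0.00046420864404622447 F [-0.1633  3.474  -6.5149] M [ 0.3276 -0.1002  0.0783] w 0.007950236457020875
fix xy mm -73.58157652173482 -4.292727230766421 dyaw -0.05273308607631777
[[[16.9,-1.7,0.1],[-0.0,-0.001,-0.013]],[[16.8,-1.4,0.1],[0.0,-0.0,-0.013]],[[16.9,-1.2,0.1],[0.0,-0.0,-0.013]],[[16.9,-0.9,0.1],[0.0,-0.0,-0.013]]]
```

Call:
jog_arm:
  series:
    - [[17,-2,0],[0,0,-0.013]]
    - [[17,-1.5,0],[0,0,-0.013]]
    - [[16,-1.5,0],[0,0,-0.013]]
    - [[14,-1,0],[0,0,-0.013]]
    - [[0,0,0],[0,0,0]]

```text
time_s: 12.45
eef_pos: [0.4897, 0.1365, 0.1165]
orientation: [[0.099, 0.995, -0.001], [0.995, -0.099, 0.009], [0.009, -0.001, -1.0]]
ft_force: [1.0, -0.6, -6.7]
gripper_width: 0.008
```

```bash
python3 - <<'E'
from sl import *
slide(-.001,2)
w=ctrl.get_image("wrist"); save(w,"w13.png")
for a,b in((0,-.04),(0,.04)): print(a,b,proj(w,F+fx*a+fy*b+[0,0,.04]))
E
```

```text
t 12.45 corner [0.4921 0.1642 0.0007] phi 1.5702303816430228 yaw(y axis) 1.4719024624060708 tilt 0.00017660959620293914 F [ 1.0069 -0.6402 -6.6706] M [-0.0034 -0.0766 -0.0188] w 0.007975911659450784
fix xy mm -4.507572946647091 1.7897660058752816 dyaw 0.004902462406070729
[[[2.8,0.8,0.1],[-0.0,-0.001,0.002]],[[2.8,0.8,0.1],[-0.0,0.0,0.002]]]
0 -0.04 [413.9511 247.1077]
0 0.04 [233.6946 246.1119]
```

View pics/w13.png

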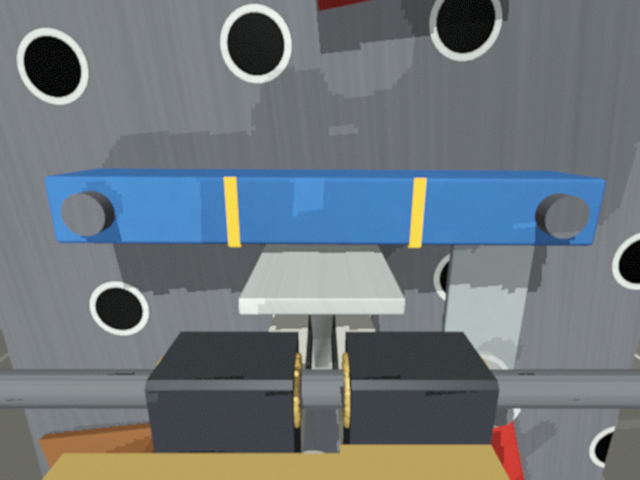

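Call:
jog_arm:
  series:
    - [[3,1,0.5],[0,-0.001,0.002]]
    - [[2,1,0.5],[0,0,0.001]]
    - [[2,0,0],[0,0,0]]
    - [[0,0,0],[0,0,0]]

```text
time_s: 13.0
eef_pos: [0.4921, 0.1413, 0.116]
orientation: [[0.104, 0.995, -0.003], [0.995, -0.104, 0.006], [0.006, -0.004, -1.0]]
ft_force: [-0.4, 0.1, -7.3]
gripper_width: 0.0076
```

```bash
python3 - <<'E'
from sl import *
slide(-.001,1)
E
```

```text
t 13.0 corner [0.4943 0.1687 0.0001] phi 1.5672834499958668 yaw(y axis) 1.4664703859341257 tilt 0.0024267556772468446 F [-0.4357  0.0584 -7.3079] M [-0.0001 -0.0345 -0.0132] w 0.007616548635304902
fix xy mm 0.16500212530409097 0.001040299587192813 dyaw -0.0005296140658743731
[[[0.5,-0.3,-0.3],[-0.002,0.003,-0.001]]]
```

Call:
jog_arm:
  series:
    - [[1,0,0.5],[-0.002,0.003,0]]
    - [[1,0,0.5],[0,0,0]]
    - [[1,0,0],[0,0,0]]
    - [[0,0,0],[0,0,0]]

```text
time_s: 13.5
eef_pos: [0.4923, 0.1417, 0.1159]
orientation: [[0.104, 0.995, -0.002], [0.995, -0.104, 0.005], [0.005, -0.003, -1.0]]
ft_force: [-0.1, 1.4, -5.9]
gripper_width: 0.0078
```

```bash
python3 - <<'E'
from sl import *
slide(-.001,1)
E
```

```text
t 13.5 corner [0.4946 0.1689 0.    ] phi 1.5670575281154573 yaw(y axis) 1.467219581036641 tilt 0.0013623315424210985 F [-0.0786  1.3511 -5.8758] M [ 0.2183 -0.0972 -0.0386] w 0.007795159032892506
fix xy mm 0.41570395165321783 -0.24205901426786616 dyaw 0.00021958103664099227
[[[0.2,-0.4,-0.4],[-0.001,0.003,0.0]]]
```

Call:
jog_arm:
  series:
    - [[3,0,1],[0,0,0]]
    - [[3,0,0],[0,0,0]]
    - [[0,0,0],[0,0,0]]

```text
time_s: 13.88
eef_pos: [0.4927, 0.1426, 0.1161]
orientation: [[0.101, 0.995, -0.005], [0.995, -0.101, -0.004], [-0.004, -0.005, -1.0]]
ft_force: [-0.2, -0.1, -5.4]
gripper_width: 0.008
```

```bash
python3 - <<'E'
from sl import *
slide(-.001,1)
w=ctrl.get_image("wrist"); save(w,"w14.png",(170,180,470,400),2.5)
C=cloud(w)
for v in range(225,300,6): print(v,w["img"][v,320],C[v,320])
E
```

```text
t 13.875 corner [ 0.4946  0.1688 -0.0001] phi 1.5579805638846926 yaw(y axis) 1.4697757158957827 tilt 0.003288116958712429 F [-0.2207 -0.0943 -5.4051] M [ 0.0861 -0.1251 -0.0158] w 0.008000449186990777
fix xy mm 0.3649377361226692 -0.2271395210938002 dyaw 0.0027757158957826267
[[[-0.8,-0.7,-0.2],[-0.003,0.012,0.003]]]
225 [ 70 129 192] [0.4964 0.184  0.0406]
231 [ 69 127 189] [0.4961 0.1809 0.0392]
237 [ 71 128 190] [0.4958 0.1784 0.0397]
243 [ 69 127 189] [0.4955 0.1755 0.0392]
249 [ 67 127 189] [0.4952 0.1725 0.0385]
255 [ 93 114 145] [0.4949 0.1698 0.0389]
261 [182 188 183] [0.4949 0.1689 0.0445]
267 [183 188 183] [0.4949 0.1689 0.0518]
273 [181 187 182] [0.495  0.1689 0.0586]
279 [181 187 182] [0.495  0.1684 0.0637]
285 [182 188 183] [0.4952 0.1691 0.0711]
291 [182 187 183] [0.4952 0.1693 0.0769]
297 [180 185 180] [0.4953 0.1692 0.0814]
```

View pics/w14.png

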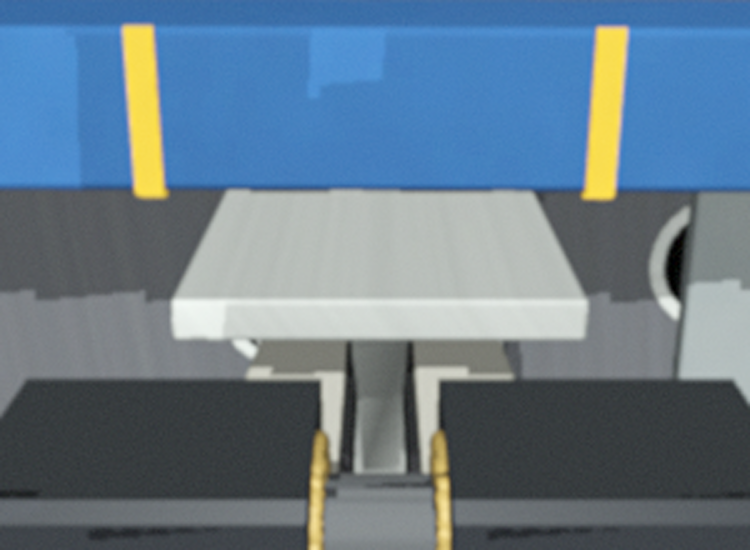

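The upright leg looks flush with the fence and centred: bracket edges at 228 and 535 in the crop, marks at 150 and 602. I settle it, release and rise.

Call:
jog_arm:
  series:
    - [[1,0,1.5],[0,0.01,0]]
    - [[0,0,0],[0,0,0]]

```text
time_s: 14.18
eef_pos: [0.4928, 0.1424, 0.116]
orientation: [[0.1, 0.995, -0.005], [0.995, -0.1, 0.004], [0.004, -0.005, -1.0]]
ft_force: [-0.5, -0.3, -6.8]
gripper_width: 0.0079
```

Call:
jog_arm:
  series:
    - [[0,0,0],[0,0,0]]
    - [[0,0,0],[0,0,0]]
    - [[0,0,0],[0,0,0]]
    - [[0,0,-20],[0,0,0]]
    - [[0,0,-30],[0,0,0]]
  claw: 0.35

```text
time_s: 14.8
eef_pos: [0.4932, 0.1433, 0.1662]
orientation: [[0.099, 0.995, -0.005], [0.995, -0.099, 0.006], [0.005, -0.005, -1.0]]
ft_force: [-0.3, 0.1, 0.3]
gripper_width: 0.0297
```

Call:
jog_arm:
  series:
    - [[0,0,-45],[0,0,0]]
    - [[-40,0,-30],[0,0,0]]
    - [[-45,0,-10],[0,0,0]]
    - [[0,0,0],[0,0,0]]

```text
time_s: 15.3
eef_pos: [0.486, 0.0571, 0.2559]
orientation: [[0.097, 0.995, 0.001], [0.995, -0.097, 0.006], [0.006, 0.0, -1.0]]
ft_force: [0.7, 0.3, -0.1]
gripper_width: 0.0301
```

```bash
python3 - <<'E'
from sl import *
s=ctrl.read_state(); print(s["time_s"],s["eef_pos"],s["orientation"])
w=ctrl.get_image("wrist"); save(w,"w15.png")
import pickle; pickle.dump(w,open("w15.pkl","wb"))
m=np.arange(480)[:,None]*np.ones(640)<330
r=fitbr(w,[*F,FY,1.571],.012,mask=m); print(r); d=r[0][:3]-F; print("fix",d@fx,d@fy,r[0][3]-FY)
for a,b in((0,-.04),(0,.04),(0,-.12),(0,.12)): print(a,b,proj(w,F+fx*a+fy*b+[0,0,.04]))
print([(a["p"],a["point"]) for a in ctrl.spot_point("clamp_handle",w)])
print("ph",proj(w,[.593,-.009,.068]),proj(w,[.593,-.009,.045]))
E
```

```text
15.3 [0.486  0.0571 0.2559] [[ 0.0973  0.9953  0.0009]
 [ 0.9952 -0.0973  0.0062]
 [ 0.0063  0.0003 -1.    ]]
(array([ 0.4956,  0.1688, -0.0004,  1.4694,  1.5715]), 9353, np.float64(0.0005153593368259889))
fix 0.0004538483371898871 -0.001242247560744925 0.002403909558386097
0 -0.04 [371.5551  89.7536]
0 0.04 [263.7765  89.0116]
0 -0.12 [479.2967  90.4953]
0 0.12 [155.9609  88.2693]
[(0.97, [451.5, 300.1])]
ph [463.0615 311.1818] [453.3026 298.8952]
```

View pics/w15.png

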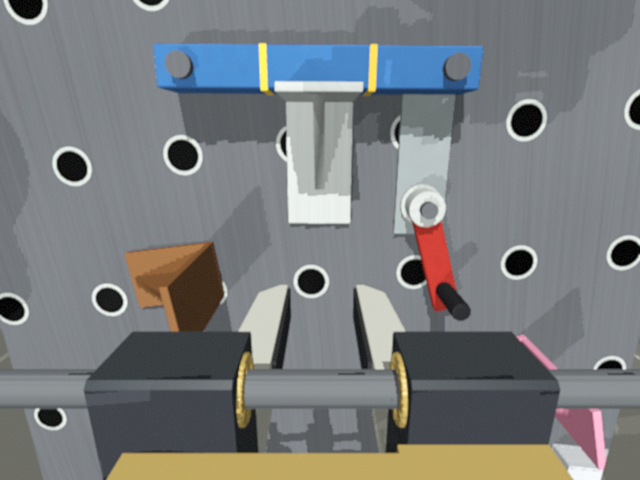

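Step 2 measures good: the bracket sits +0.5 mm in x and −1.2 mm in y in the fixture frame, with 0.002 rad yaw error, and is released. Next is the clamp handle.

```bash
cat > cl.py <<'E'
from sl import *
P=F-.092*fx-.092*fy
def hand(a): return P+.08*(np.cos(a)*fy-np.sin(a)*fx)
def ang(h): d=h-P; return np.arctan2(-d@fx,d@fy),np.hypot(d@fx,d@fy)
# tool yaw (bracket-x-like direction of tool x) for clamp angle a: tool x = -radial outward -> toward pivot
def tyaw(a): r=-(np.cos(a)*fy-np.sin(a)*fx); return np.arctan2(r[1],r[0])
def path(angs,h=.052,rad=.08):
    s=ctrl.read_state(); Tt=T(s["orientation"],s["eef_pos"]); g=s["eef_pos"]+.065*s["orientation"][:,2]
    print("t",s["time_s"],"g",g,"ang,r",ang(g*[1,1,0]),"F",s["ft_force"],"w",s["gripper_width"],"q",s["joint_positions"]); out=[]
    for a in angs:
        R=toolR(tyaw(a),0); q=P+rad*(np.cos(a)*fy-np.sin(a)*fx)+[0,0,h]-.065*R[:,2]
        D=np.linalg.inv(Tt)@T(R,q); out.append([[round(float(x)*1000,1) for x in D[:3,3]],[round(float(x),3) for x in Ro.from_matrix(D[:3,:3]).as_rotvec()]]); Tt=T(R,q)
    for i in range(0,len(out),5): print(str(out[i:i+5]).replace(" ",""))
E
python3 - <<'E'
from cl import *
import pickle; w=pickle.load(open("w15.pkl","rb"))
C=cloud(w)
h=atz(w,451.5,300.1,.045); print("net",h,ang(h*[1,1,0])); 
rgb=w["img"].astype(int); m=(rgb.max(-1)<60)&(C[...,2]>.06)&(C[...,2]<.072); m[:,:430]=0; m[330:]=0;m[:270]=0
t=C[m]; print("top",len(t),t.mean(0),ang(t.mean(0)*[1,1,0]))
a=ang(h*[1,1,0])[0]; print(a,tyaw(a),P)
go(hand(a)+[0,0,.052],tyaw(a),0,back=.06)
E
```

```text
net [ 0.5915 -0.01    0.045 ] (np.float64(1.8683403887973151), np.float64(0.07891926669230603))
top 300 [ 0.5905 -0.0081  0.0661] (np.float64(1.8607745859518572), np.float64(0.0768827986394127))
1.8683403887973151 1.7645440620024186 [0.5763 0.0675 0.    ]
t 15.4 pos [0.4859 0.0589 0.2551] F [1.2466 0.12   0.0184] w 0.030097030114848683 q [0.0228 0.3011 1.8542 0.0079 0.9866 0.1143]
[[[-15.0,28.0,19.4],[-0.0,-0.002,-0.072]],[[-16.9,26.9,19.4],[-0.0,-0.002,-0.072]],[[-18.8,25.6,19.5],[-0.0,-0.002,-0.072]],[[-20.6,24.1,19.5],[-0.0,-0.002,-0.072]]]
```

Call:
jog_arm:
  series:
    - [[-15,28,19],[0,-0.002,-0.072]]
    - [[-17,27,19],[0,-0.002,-0.072]]
    - [[-19,26,19],[0,-0.002,-0.072]]
    - [[-21,24,19],[0,-0.002,-0.072]]
    - [[0,0,0],[0,0,0]]
  claw: 0.0

```text
time_s: 16.02
eef_pos: [0.5957, -0.0067, 0.1732]
orientation: [[-0.206, 0.978, -0.003], [0.978, 0.206, 0.0], [0.001, -0.003, -1.0]]
ft_force: [-0.9, -0.8, 0.4]
gripper_width: 0.0463
```

```bash
python3 - <<'E'
from cl import *
w=ctrl.get_image("wrist"); save(w,"w16.png")
pt=[(round(a["p"],2),a["point"]) for a in ctrl.spot_point("clamp_handle",w)]; print(pt)
if pt: h=atz(w,*pt[0][1],.045); print(h,ang(h*[1,1,0]))
C=cloud(w); rgb=w["img"].astype(int); m=(rgb.max(-1)<60)&(C[...,2]>.062)&(C[...,2]<.072)&(abs(C[...,0]-.591)<.02)&(abs(C[...,1]+.01)<.02); t=C[m]; print(m.sum(),t.mean(0),t.min(0),t.max(0))
path([1.868])
E
```

```text
[(0.55, [314.8, 277.7])]
[ 0.5929 -0.0115  0.045 ] (np.float64(1.88167013154641), np.float64(0.08068386626813143))
604 [ 0.5918 -0.009   0.067 ] [ 0.5847 -0.0174  0.0621] [ 0.5993 -0.0021  0.0694]
t 16.125 g [ 0.5948 -0.006   0.1098] ang,r (np.float64(1.9214365969676972), np.float64(0.07574455741352189)) F [ 0.3404  0.5743 -0.121 ] w 0.046801535547697816 q [-0.0883  0.5848  1.6341 -0.0001  0.9245 -0.2955]
[[[-4.3,-4.1,57.8],[-0.002,-0.0,0.014]]]
```

View pics/w16.png

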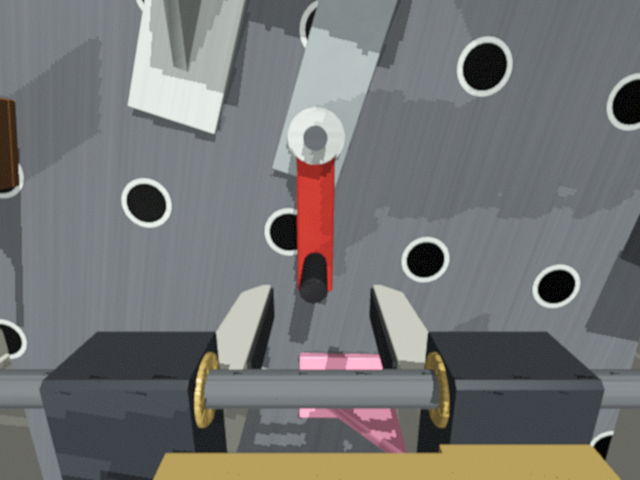

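Call:
jog_arm:
  series:
    - [[-3,-3.5,18],[0,0,0.014]]
    - [[0,0,20],[0,0,0]]
    - [[0,0,20],[0,0,0]]
    - [[0,0,0],[0,0,0]]

```text
time_s: 16.62
eef_pos: [0.5907, -0.0052, 0.1184]
orientation: [[-0.192, 0.981, 0.001], [0.981, 0.192, 0.0], [0.0, 0.001, -1.0]]
ft_force: [-0.5, 0.5, 1.1]
gripper_width: 0.0464
```

Call:
jog_arm:
  series:
    - [[0,0,0],[0,0,0]]
    - [[0,0,0],[0,0,0]]
    - [[0,0,0],[0,0,0]]
  claw: 1

```text
time_s: 17.0
eef_pos: [0.5913, -0.0042, 0.1212]
orientation: [[-0.193, 0.981, 0.004], [0.981, 0.193, 0.0], [-0.001, 0.004, -1.0]]
ft_force: [0.1, 0.1, 0.9]
gripper_width: 0.0212
```

```bash
python3 - <<'E'
from cl import *
path([1.75-.12*k for k in range(5)],rad=.079)
E
```

```text
t 17.0 g [ 0.5916 -0.0042  0.0562] ang,r (np.float64(1.88517507757729), np.float64(0.07329775180985781)) F [0.1434 0.0538 0.8521] w 0.021165812870315763 q [-0.0861  0.6575  1.6686  0.0009  0.8113 -0.2808]
[[[-5.2,-10.3,4.2],[0.004,0.0,0.119]],[[0.6,-9.5,0.0],[0.0,0.0,0.12]],[[0.6,-9.5,0.0],[0.0,0.0,0.12]],[[0.6,-9.5,0.0],[0.0,0.0,0.12]],[[0.6,-9.5,0.0],[0.0,0.0,0.12]]]
```

Call:
jog_arm:
  series:
    - [[-6,0,5],[0.004,0,0]]
    - [[0,0,0],[0,0,0]]
    - [[0,0,0],[0,0,0]]
  claw: 1

```text
time_s: 17.38
eef_pos: [0.5934, -0.0092, 0.1182]
orientation: [[-0.193, 0.981, 0.003], [0.981, 0.193, 0.001], [0.001, 0.003, -1.0]]
ft_force: [-1.2, 2.7, 0.2]
gripper_width: 0.0153
```

```bash
python3 - <<'E'
from cl import *
path([1.75-.12*k for k in range(5)],rad=.079)
w=ctrl.get_image("wrist"); save(w,"w17.png",(180,180,480,420),2)
E
```

```text
t 17.375 g [ 0.5936 -0.0091  0.0532] ang,r (np.float64(1.8969889861474007), np.float64(0.07849931558684432)) F [-1.2107  2.709   0.2038] w 0.015278745082667097 q [-0.0945  0.6657  1.6624  0.0024  0.811  -0.2899]
[[[0.1,-11.4,1.1],[0.003,-0.001,0.118]],[[0.6,-9.5,0.0],[0.0,0.0,0.12]],[[0.6,-9.5,0.0],[0.0,0.0,0.12]],[[0.6,-9.5,0.0],[0.0,0.0,0.12]],[[0.6,-9.5,0.0],[0.0,0.0,0.12]]]
```

View pics/w17.png

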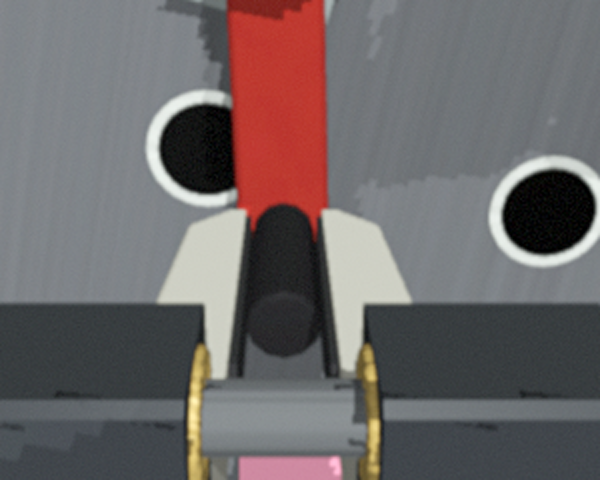

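The handle is gripped. I sweep it closed.

Call:
jog_arm:
  series:
    - [[0,-11,0],[0,0,0.12]]
    - [[0.5,-9.5,0],[0,0,0.12]]
    - [[0.5,-9.5,0],[0,0,0.12]]
    - [[0.5,-9.5,0],[0,0,0.12]]

```text
time_s: 17.92
eef_pos: [0.5547, -0.0084, 0.1182]
orientation: [[0.297, 0.955, 0.006], [0.955, -0.297, 0.002], [0.004, 0.005, -1.0]]
ft_force: [2.5, 3.5, 0.2]
gripper_width: 0.0156
```

```bash
python3 - <<'E'
from cl import *
path([1.26-.12*k for k in range(5)],rad=.079)
E
```

```text
t 17.925 g [ 0.555  -0.0083  0.0532] ang,r (np.float64(1.4012352507959702), np.float64(0.07865020587841776)) F [2.465  3.4602 0.1536] w 0.01555819301129726 q [-0.0999  0.6124  1.7707  0.0036  0.7531  0.1988]
[[[0.3,-10.8,1.1],[0.005,-0.004,0.113]],[[0.6,-9.5,0.0],[0.0,0.0,0.12]],[[0.6,-9.5,0.0],[0.0,0.0,0.12]],[[0.6,-9.5,0.0],[0.0,0.0,0.12]],[[0.6,-9.5,0.0],[0.0,0.0,0.12]]]
```

Call:
jog_arm:
  series:
    - [[0.5,-11,0.5],[0.003,-0.003,0.12]]
    - [[0.5,-9.5,0],[0,0,0.12]]
    - [[0.5,-9.5,0],[0,0,0.12]]
    - [[0.5,-9.5,0],[0,0,0.12]]
    - [[0.5,-9.5,0],[0,0,0.12]]

```text
time_s: 18.55
eef_pos: [0.5148, 0.0179, 0.1182]
orientation: [[0.798, 0.603, 0.005], [0.603, -0.798, -0.001], [0.004, 0.004, -1.0]]
ft_force: [1.0, 1.0, 0.9]
gripper_width: 0.0156
```

```bash
python3 - <<'E'
from cl import *
path([.65-.12*k for k in range(5)],rad=.079)
w=ctrl.get_image("wrist"); save(w,"w18.png")
s=ctrl.get_image("side"); save(s,"s18.png",(260,150,460,330),4)
E
```

```text
t 18.55 g [0.5152 0.0178 0.0532] ang,r (np.float64(0.7860679773693029), np.float64(0.07869843427273106)) F [1.0071 1.0479 0.8749] w 0.015629012468715876 q [-0.0554  0.5608  1.8755 -0.001   0.6999  0.8687]
[[[0.3,-10.5,1.1],[0.004,-0.004,0.101]],[[0.6,-9.5,0.0],[0.0,0.0,0.12]],[[0.6,-9.5,0.0],[0.0,0.0,0.12]],[[0.6,-9.5,0.0],[0.0,0.0,0.12]],[[0.6,-9.5,0.0],[0.0,0.0,0.12]]]
```

View pics/w18.png

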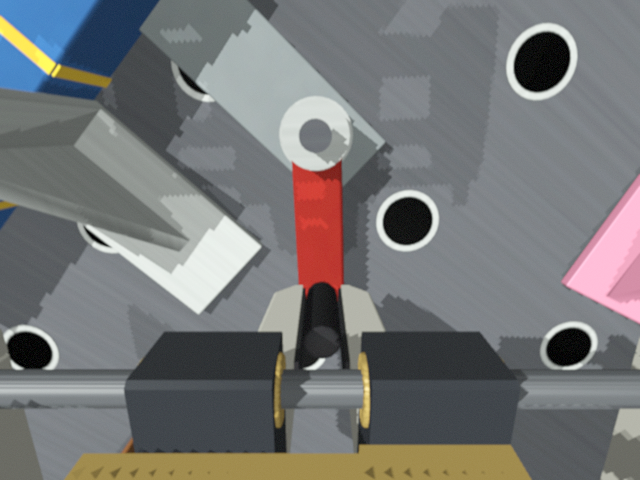

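View pics/s18.png

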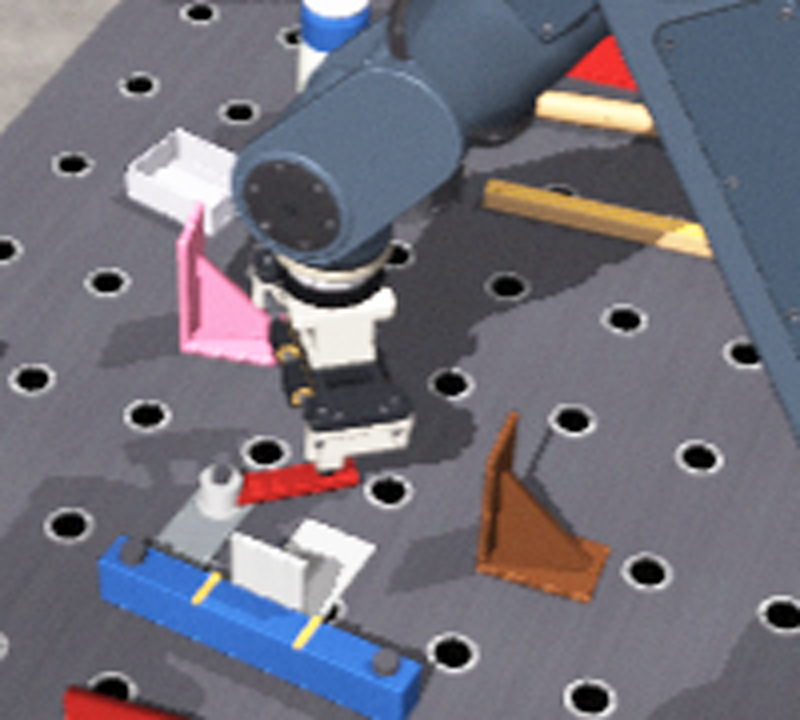

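Call:
jog_arm:
  series:
    - [[0.5,-11,0.5],[0.003,-0.003,0.12]]
    - [[0.5,-9.5,0],[0,0,0.12]]
    - [[0.5,-9.5,0],[0,0,0.12]]
    - [[0.5,-9.5,0],[0,0,0.12]]

```text
time_s: 19.15
eef_pos: [0.4991, 0.0521, 0.1182]
orientation: [[0.986, 0.167, 0.001], [0.167, -0.986, -0.002], [0.0, 0.002, -1.0]]
ft_force: [-0.3, -1.2, 1.5]
gripper_width: 0.0157
```

```bash
python3 - <<'E'
from cl import *
path([.18,.06,-.02],rad=.079)
E
```

```text
t 19.15 g [0.4992 0.052  0.0532] ang,r (np.float64(0.3014729783029009), np.float64(0.07861700892338112)) F [-0.3306 -1.1583  1.5234] w 0.015668125721141908 q [ 0.012   0.545   1.9075 -0.0028  0.6883  1.4167]
[[[-0.1,-9.5,1.1],[0.002,-0.001,0.092]],[[0.6,-9.5,0.0],[0.0,0.0,0.12]],[[0.3,-6.3,0.0],[0.0,0.0,0.08]]]
```

Call:
jog_arm:
  series:
    - [[0,-9.5,0.5],[0,0,0.09]]
    - [[0.5,-9.5,0],[0,0,0.11]]
    - [[0.5,-6,0],[0,0,0.07]]
    - [[0,0,0],[0,0,0]]

```text
time_s: 19.65
eef_pos: [0.4981, 0.0755, 0.1181]
orientation: [[0.995, -0.1, -0.002], [-0.1, -0.995, -0.004], [-0.002, 0.004, -1.0]]
ft_force: [-1.9, -0.8, 3.2]
gripper_width: 0.0151
```

```bash
python3 - <<'E'
from cl import *
path([-.03],rad=.079)
w=ctrl.get_image("wrist"); save(w,"w19.png")
E
```

```text
t 19.65 g [0.498  0.0753 0.0531] ang,r (np.float64(0.0044242139058471115), np.float64(0.07868917233084109)) F [-1.8686 -0.8442  3.2386] w 0.015144937929344503 q [ 0.0594  0.5484  1.9008 -0.0057  0.6949  1.7353]
[[[-0.4,-2.5,1.1],[0.004,0.002,0.033]]]
```

View pics/w19.png

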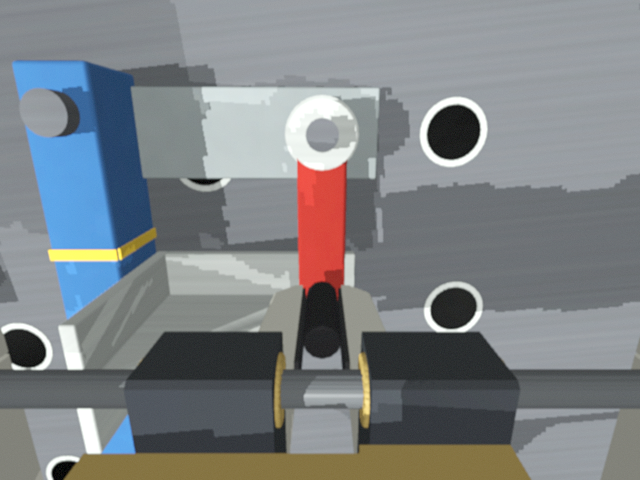

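The clamp angle is about 0.00 rad. A small nudge onto the stop, then open slightly and rise.

Call:
jog_arm:
  series:
    - [[0,-3,0],[0,0,0.02]]
    - [[0,0,0],[0,0,0]]

```text
time_s: 19.95
eef_pos: [0.4982, 0.0756, 0.1181]
orientation: [[0.993, -0.115, -0.004], [-0.115, -0.993, -0.008], [-0.003, 0.008, -1.0]]
ft_force: [-1.6, 2.0, 3.9]
gripper_width: 0.0157
```

Call:
jog_arm:
  series:
    - [[0,0,0],[0,0,0]]
    - [[0,0,0],[0,0,0]]
    - [[0,0,-15],[0,0,0]]
    - [[0,0,-25],[0,0,0]]
    - [[0,0,-45],[0,0,0]]
  claw: 0.45

```text
time_s: 20.58
eef_pos: [0.4983, 0.0764, 0.2046]
orientation: [[0.994, -0.112, -0.007], [-0.112, -0.994, -0.007], [-0.007, 0.008, -1.0]]
ft_force: [0.2, 1.0, 0.5]
gripper_width: 0.0255
```

Call:
jog_arm:
  series:
    - [[0,0,-45],[0,0,0]]
    - [[-20,40,-20],[0,0,0]]
    - [[-20,40,0],[0,0,0]]
    - [[-10,20,0],[0,0,0]]
    - [[0,0,0],[0,0,0]]

```text
time_s: 21.2
eef_pos: [0.4375, -0.0185, 0.2811]
orientation: [[0.994, -0.109, 0.006], [-0.108, -0.994, -0.008], [0.007, 0.007, -1.0]]
ft_force: [0.0, 0.3, -1.1]
gripper_width: 0.0259
```

```bash
python3 - <<'E'
from cl import *
s=ctrl.read_state(); print(s["time_s"],s["eef_pos"],s["ft_force"])
w=ctrl.get_image("wrist"); save(w,"w20.png"); t=ctrl.get_image("top"); save(t,"t20.png"); sd=ctrl.get_image("side"); save(sd,"s20.png")
r=fitbr(w,[.4954,.1688,0,FY,1.571],.01); print(r); d=r[0][:3]-F; print("fix",d@fx,d@fy,r[0][3]-FY)
for im in (w,t,sd):
    for a in ctrl.spot_point("clamp_handle",im)[:2]:
        h=atz(im,*a["point"],.045); print(a["p"],a["point"],h,ang(h*[1,1,0]))
E
```

```text
21.2 [ 0.4375 -0.0185  0.2811] [ 0.0131  0.3373 -1.0511]
(array([ 0.4952,  0.1687, -0.0003,  1.4698,  1.5715]), 9255, np.float64(0.0004828361910318))
fix 0.00030928574692781925 -0.0008416316626130766 0.002750173667104061
0.58 [198.9, 173.0] [0.4962 0.0778 0.045 ] (np.float64(-0.024489725314483006), np.float64(0.08077911161909002))
0.61 [265.2, 257.8] [0.4995 0.133  0.045 ] (np.float64(-0.6032345642640435), np.float64(0.10094346980407079))
0.52 [283.3, 261.9] [0.4869 0.0783 0.045 ] (np.float64(-0.01663553078392469), np.float64(0.0900404908485309))
```

View pics/w20.png

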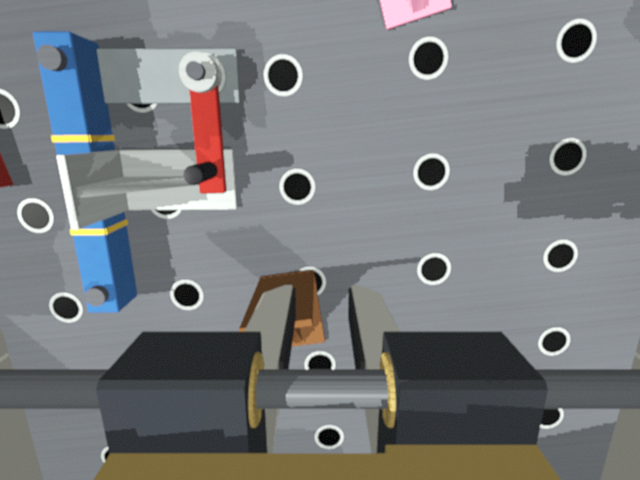

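View pics/s20.png

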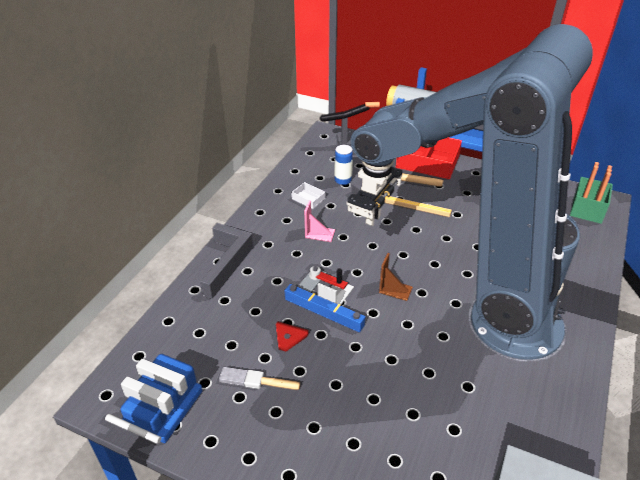

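The wrist view shows the bracket against the fence between the marks at (82,138) and (98,228). The red arm lies over its flat leg with the handle at (200,173), and the gripper is clear. I hand in.

```bash
python3 -c "
from h import *
print(ctrl.hand_in())"
```

```text
the job is handed in; nothing more can be done
None
```

The job is done and handed in about 21 s in, well under the 59 s limit; the hand-in gave no verdict.

- **Tipping:** I gripped the bracket by its gusset and tipped it 90° about its corner onto the long leg. The corner stayed within about 2 mm of the table.
- **Sliding:** I let go, regripped with the tool upright, and slid it flush to the fence between the yellow marks.
- **Clamp:** I gripped the clamp handle, swung the arm from about 1.87 rad to its stop, then opened the gripper and moved clear.

**Last checks (wrist depth fit):**

| Quantity | Measured | Limit |
|---|---|---|
| Distance from fence face | +0.3 mm | 4 mm |
| Offset from middle of marks | -0.8 mm | 10 mm |
| Parallel to fence | 0.003 rad | 0.06 rad |
| Short leg from upright | about 0.001 rad | 0.08 rad |
| Corner height | about 0 mm | 6 mm |
| Clamp angle | about 0 (-0.02 to 0.00 rad) | 0.1 rad |

The bystanders looked undisturbed in the final side view, but I did not measure them individually.

**Checks that disagreed:**
- **Handle in the top view:** the network placed the clamp handle on something else, and I ignored it against the wrist and side views.
- **Side camera fits:** these were up to 6 mm off the wrist fits, with larger errors of their own, so I relied on the wrist camera.
- **Pressing to the fence:** the force reading showed no clear contact, so I judged it flush from the image and depth instead.

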